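# Free the sauce dipper from the wash-up tub and hang it on the utensil rail

### The job

The sauce dipper stands among the washed small ware in the grey tub with a fork lying across its cup. First push that fork off the cup so that it drops to the bottom of the tub (do not lift the fork out, and leave the dipper standing meanwhile), then take the dipper out and hang it by its hook on the clear stretch of the utensil rail. Its cup is heavy and off to one side, so ease it on to the bar, let go gently so that it does not swing hard, and leave it hanging still; everything else stays in the tub, and the shaker and toothpick jar stay where they are.

Things in the scene. Friction and masses are not known exactly. Their poses are not given: they have to be found in the camera images.
- dipper: Steel sauce dipper, loose, about 0.17 kg. Origin: centre of the cup's flat underside; z up. Cup round, 64 mm across, 50 mm high, open on top. On its +x side a strap handle rises straight to z 185 (black sleeve 10 mm in x, 14 mm in y, z 105 to 172), then a hook of 12 mm wide strip curls on to +x, crown top z 208. Centre of mass x 11, z 52. Stands in the tub, handle about away from the robot.
- dipper_grip (a point): Centre of the upper sleeve of the dipper's handle, at x 33, y 0, z 160 mm in the dipper's frame; grip it across y (14 mm wide); 48 mm below the top of the hook.
- dipper_hook (a point): Centre of the hook's half-round arc, at x 55, y 0, z 185 mm in the dipper's frame. Inside radius of the arc 20 mm, inside width 40 mm; the hook's outer lip reaches 18 mm below this point, at x 75 to 83. Hanging at rest, this point is about 16 mm below the bar's axis and the handle leans about 16 degrees (0.28 rad), the cup swung towards +x and under the bar.
- top_fork: Steel fork 177 x 22 x 8 mm, 45 g, loose: the one lying flat across the top of the dipper's cup. It lies roughly along the dipper's x axis, beside the handle on the dipper's -y side (its centre line about 20 mm from the cup's axis). Origin: middle of its underside; x along the fork; it balances 16 mm from the origin on its +x side. It slides easily off the cup's -y side, where the tub's floor is free or has only low_fork.
- tub: Grey plastic bus tub, open on top, does not move. Outside 300 (x) x 210 (y) x 87 mm high, walls and floor 4 mm thick, rim lip and grips stand out 10 mm. Origin: centre of its underside, z up.
- tub_floor (a point): Centre of the tub's inner floor, axes as the tub's; the inside is 292 (x) x 202 (y) mm.
- low_fork: Another steel fork, 177 x 22 x 8 mm, lying on the tub's floor along the tub's x beside its -y wall. Origin: middle of its underside.
- spoon: White melamine soup spoon, 141 x 43 x 38 mm, lying on the tub's floor by its +y wall. Origin: middle of its underside.
- bowls: Short stack of nested white rice bowls, 89 mm across, 62 mm high, upside down on the tub's floor in the far +y corner. Origin: centre of its underside.
- spout: Beige dispenser spout, 33 mm across, 48 mm high, standing at the tub's far end by the -y corner. Origin: centre of its underside.
- rail: Utensil rail, does not move: round steel bar along its y axis, 8 mm in diameter, axis 262 mm above the table, on two posts at y -112 and +112 mm, foot plate 85 x 254 x 8 mm. A smaller dipper hangs on it for good at y -68. Its x points away from the robot. Origin: centre of the foot's underside.
- rail_clear (a point): Point on the bar's axis in the middle of the clear stretch (rail frame y +30, z 262 mm), axes as the rail's. The stretch to hang in reaches 45 mm to either side of it.
- pepper: Glass pepper shaker with steel cap, 43 mm across, 75 mm high, loose on the table. Origin: centre of its underside.
- picks: Red toothpick jar, 46 mm across, 66 mm high, loose on the table. Origin: centre of its underside.

How it is judged:
By the outcome, as a careful person would: the job done as asked, in the order asked, and still so for the second after the job is handed in, with the robot touching nothing.
It also fails if it takes over 64 s, if anything falls off the work surface, if the arm or the gripper's body presses on something with over 40 N, if the wrist force passes 120 N, or if a joint passes its speed limit or range.

### The arm

A 7-joint arm with a two-finger parallel gripper is mounted at the origin on a cart in front of the work surface, level with it; the furniture and walls round the work are solid. World frame = base frame: x ahead of the robot, y to its left, z up, the work surface at z = 0. Lengths are in m, angles in rad, forces in N, time in s.
With the tool pointing down it reaches from about 0.4 to 0.85 m from the base axis. Payload 4.5 kg.
Tool frame: the origin (TCP) lies midway between the tips of the shut fingers; the grasp point (between the pads) lies behind it (robot.hold_point_z is the z of the grasp point in the tool frame, in m); z points along the fingers, y is the direction in which the jaws open and shut (so a half turn about z gives the same grasp; the last joint's range is limited). The gripper opens to 85 mm and grips with 20 to 120 N. Pads are 22 mm wide; open, the fingers measure 114 mm over their backs; the gripper's body (76 mm by 85 mm) begins 54 mm behind the grasp point. The pads swing forward as they close: fully open they stand 13 mm farther back than shut.
Start: joints at [1.188, 0.689, -0.195, 1.565, 0.157, 0.902, -0.215], TCP at [0.253, -0.572, 0.231] pointing down, gripper open.
Joint ranges: [-3.01, 3.01], [-0.46, 2.08], [-1.47, 1.51], [0.13, 2.56], [-1, 4.14], [0.04, 2.09], [-2.66, 2.66]. Speed limits (rad/s): [2.57, 2.57, 3.14, 3.14, 3.14, 3.14, 3.14].

### API

Orientations are given as a unit quaternion [x, y, z, w].
In Python, from station import robot gives the robot as it stands.
- The arm moves only by the tool play_rows, never from a script. Its argument "increments" is a list of rows, each a list of 6 numbers: the shift along the tool's x, y, z in mm, then the turn, a rotation vector about the tool's x, y, z in degrees. A call has 1 to 8 rows; each row is the pose to reach, as a shift and turn from the pose commanded when the call began, along the tool's axes at that moment; what a row does not reach only later rows make up. A row lasts 1/8 s, in which the tool goes at most 62.5 mm and 10.7 degrees, less where a joint would pass 70% of its speed; a pose out of reach is approached as far as the arm can. A call with a gripper value outside its range is refused whole. "hand" is the opening in per cent of the stroke, from 0 (shut) to 100 (fully open), set as the call begins (left out, the last holds). The fingers move at their own pace and stop on an object; the grip force is fixed at half the most. Time passes only in rows, so rows that repeat a pose let the fingers close. It gives the time, the measured TCP pose, the force and the opening at its end, in the units of the state.
- robot.read_state(): the state, without advancing time (a new reading comes with each control period).
- robot.capture(name): name is "scene" or "top"; returns a dict with "color" (480x640x3 uint8, red, green, blue), "intrinsics" (3x3 intrinsics, pixels), "dist" ([k1, k2, p1, p2, k3] as OpenCV has them; the pictures are not rectified), "cam_to_world" (4x4, takes a point from camera to world coordinates). Camera axes: x right, y down, z forward; pixel columns grow to the right and rows downward; lengths in m; the calibration is good to about 2 mm. A picture is of the moment at which its call begins. There is no depth.
- robot.sign_off(): hands the job in, once; it reports no verdict.
The state is a dict: "clock": time; "joint_positions": joint angles; "dq": joint speeds; "joint_efforts": joint torques, N m; "ee_pos": TCP position; "eef_rot": TCP orientation; "wrist_force": force on the tool from outside, world axes, zero at the start; "wrist_torque": the same for the moment, N m; "finger_gap": finger opening in m.
Only numpy, scipy, OpenCV 4.12 (cv2) and the standard library are available. Lean on these libraries where they do the work, as an engineer would, in place of code of your own. Each camera call takes 0.05 s, during which the arm holds its last target.

## Working session

There is one attempt and no reset: what is moved stays moved. The work goes in short steps, Python scripts to look and compute and a tool call to move; the robot and the scene stay as the last step left them, time stands still between calls to the robot, and variables do not carry over. Pictures are saved under pics/ and viewed, and the job is handed in when it is done.

Besides the shell and the picture viewer there is one more tool, called after ">>>" as name(argument=value, ...) on one line, values as JSON. play_rows: Moves the arm, as the interface text tells. Its arguments: {"type":"object","properties":{"increments":{"type":"array","items":{"type":"array","items":{"type":"number"}}},"hand":{"type":"number"}},"required":["increments"]}

```bash
ls; mkdir -p pics; cat > h.py <<'E'
import numpy as np,cv2,json,pickle
from station import robot
from scipy.spatial.transform import Rotation as R
def snap(n,tag):
    c=robot.capture(n); pickle.dump(c,open(f'pics/{tag}.pkl','wb'))
    cv2.imwrite(f'pics/{tag}.png',c['color'][:,:,::-1]); return c
def load(tag): return pickle.load(open(f'pics/{tag}.pkl','rb'))
def crop(tag,x,y,w,h,s,out):
    im=cv2.imread(f'pics/{tag}.png')[y:y+h,x:x+w]; cv2.imwrite(f'pics/{out}.png',cv2.resize(im,None,fx=s,fy=s,interpolation=cv2.INTER_CUBIC))
def ray(c,u,v):
    p=cv2.undistortPoints(np.array([[[u,v]]],float),np.array(c['intrinsics'],float),np.array(c['dist'],float))[0,0]
    T=np.array(c['cam_to_world']);d=T[:3,:3]@np.array([p[0],p[1],1]);return T[:3,3],d/np.linalg.norm(d)
def atz(c,u,v,z):
    o,d=ray(c,u,v);return o+d*(z-o[2])/d[2]
def tri(*a):
    A=np.zeros((3,3));b=np.zeros(3);rs=[ray(*q) for q in a]
    for o,d in rs:
        P=np.eye(3)-np.outer(d,d);A+=P;b+=P@o
    x=np.linalg.solve(A,b);return x,[float(np.linalg.norm((np.eye(3)-np.outer(d,d))@(x-o))) for o,d in rs]
def proj(c,p):
    T=np.linalg.inv(np.array(c['cam_to_world']));
    return cv2.projectPoints(np.array(p,float).reshape(-1,3),cv2.Rodrigues(T[:3,:3])[0],T[:3,3],np.array(c['intrinsics'],float),np.array(c['dist'],float))[0][:,0]
E
python3 - <<'E'
from h import *
np.set_printoptions(precision=4,suppress=True)
s=robot.read_state();print(s, robot.hold_point_z)
for n in('scene','top'):
    c=snap(n,n+'0');print(c['cam_to_world'],c['intrinsics'])
E
```

```text
pics
{'clock': 0.0, 'joint_positions': array([ 1.1878,  0.69  , -0.1945,  1.5664,  0.1573,  0.9025, -0.2151]), 'dq': array([-0.0015, -0.0009, -0.0008, -0.0001,  0.0009,  0.0001, -0.0001]), 'joint_efforts': array([ -0.0004, -53.9602,  -1.2664, -15.8539,   0.0091,   0.0096,
        -0.    ]), 'ee_pos': array([ 0.2527, -0.5709,  0.2305]), 'eef_rot': array([ 0.9784,  0.2069, -0.0003, -0.0009]), 'wrist_force': array([-0.0968,  0.175 ,  0.1119]), 'wrist_torque': array([ 0.0372,  0.0248, -0.0057]), 'finger_gap': 0.08552629851174301} -0.0187
[[-0.9175 -0.2933  0.2686  0.3273]
 [-0.3976  0.689  -0.606   0.4992]
 [-0.0073 -0.6628 -0.7488  0.9104]
 [ 0.      0.      0.      1.    ]] [[443.2553   0.     313.532 ]
 [  0.     443.2553 237.1212]
 [  0.       0.       1.    ]]
[[ 0.0266 -0.9948  0.0984  0.4678]
 [-0.9996 -0.0276 -0.0085 -0.0768]
 [ 0.0111 -0.0981 -0.9951  1.3753]
 [ 0.      0.      0.      1.    ]] [[514.2396   0.     316.8602]
 [  0.     514.2396 227.342 ]
 [  0.       0.       1.    ]]
```

View pics/scene0.png

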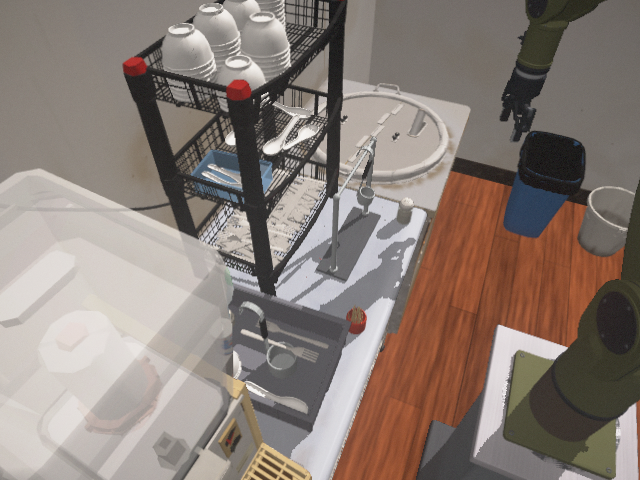

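View pics/top0.png

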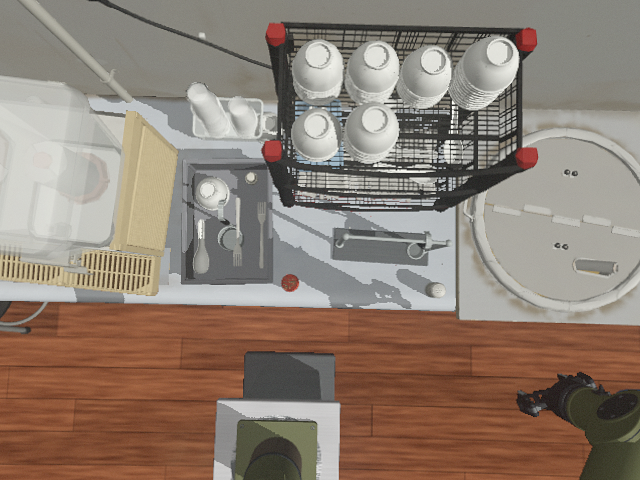

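```bash
python3 - <<'E'
from h import *
crop('top0',175,150,105,140,5.5,'c1')
crop('scene0',215,270,160,160,5,'c2')
crop('top0',320,215,150,90,5.3,'c3')
crop('scene0',300,120,130,170,4.5,'c4')
E
```

```text
(no output)
```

View pics/c1.png

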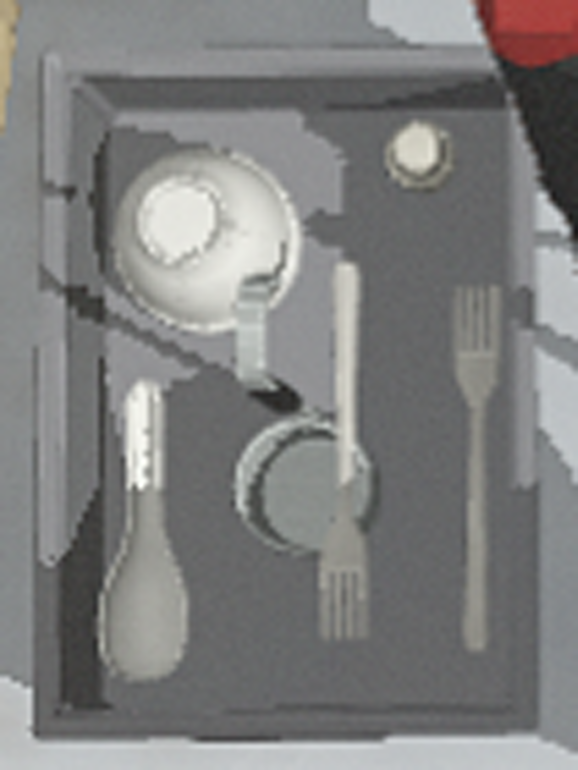

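View pics/c2.png

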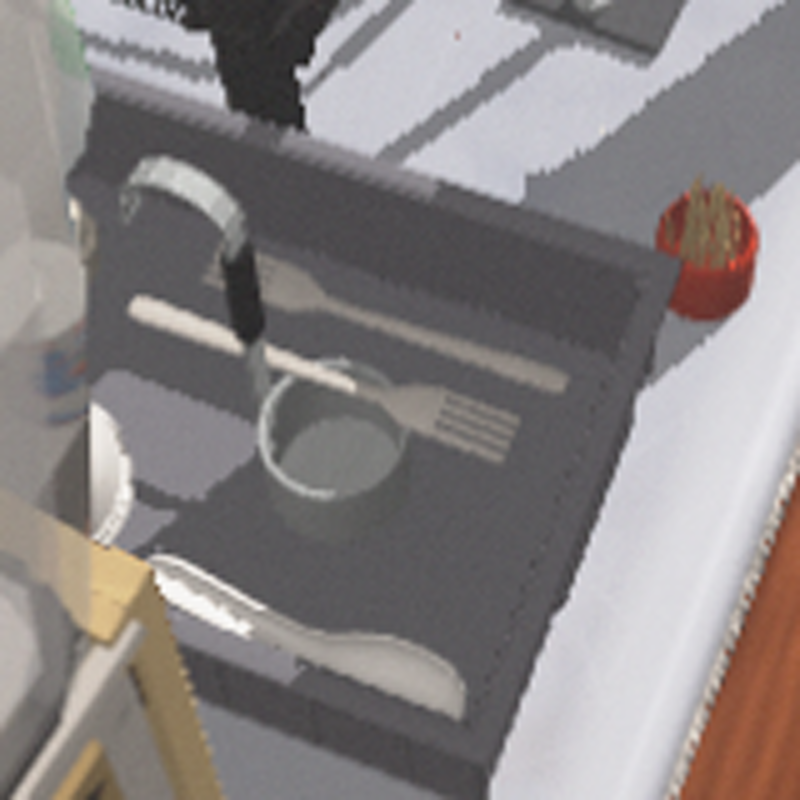

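View pics/c3.png

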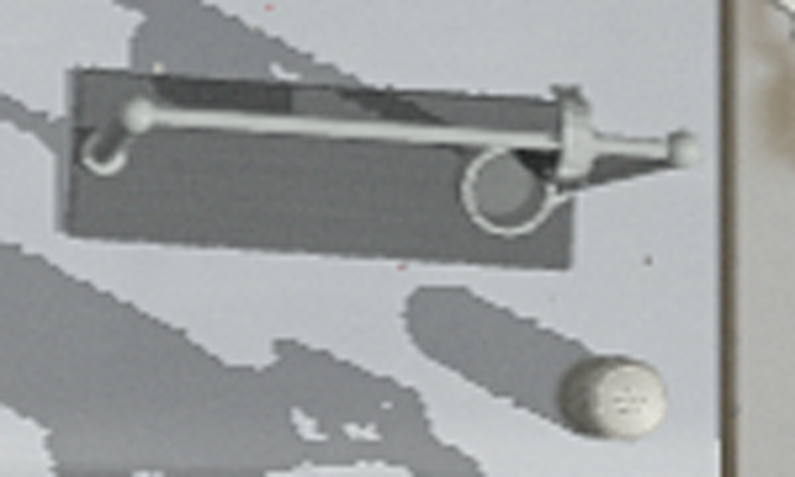

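View pics/c4.png

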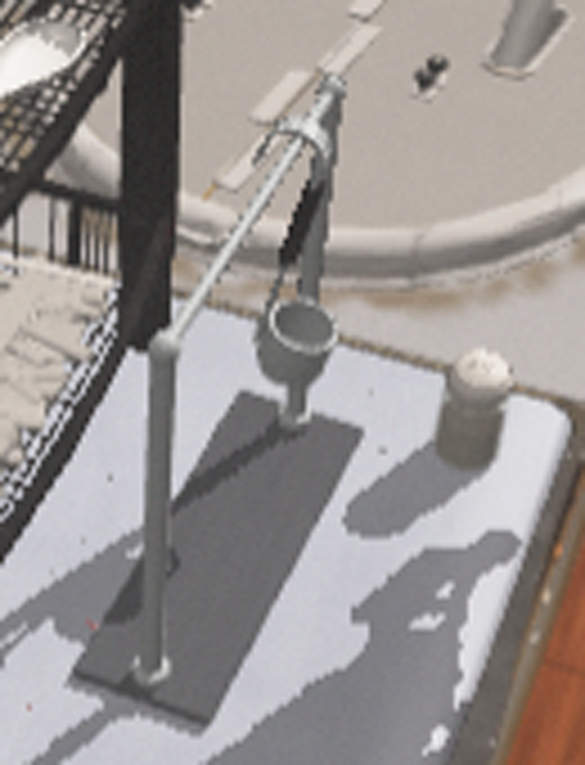

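```bash
python3 - <<'E'
from h import *
np.set_printoptions(precision=4,suppress=True)
t=load('top0');s=load('scene0')
T=lambda x,y:(t,175+x/5.5,150+y/5.5)
S=lambda x,y:(s,215+x/5,270+y/5)
T3=lambda x,y:(t,320+x/5.3,215+y/5.3)
S4=lambda x,y:(s,300+x/4.5,120+y/4.5)
for n,a,b in [('railL',T3(138,113),S4(165,343)),('railR',T3(683,150),S4(331,86)),
 ('cup',T(306,484),S(336,428)),
 ('forkhandle end',T(346,265),S(137,306)),('fork tines',T(343,638),S(510,435)),
 ('lowfork h',T(475,650),S(560,380)),('spoutTop',T(418,145),S(90,230))]:
    print(n,*tri(a,b))
for q in [(70,70),(570,268),(65,235),(580,97)]: print('foot',atz(*T3(*q),.008))
for q in [(255,280),(250,378)]: print('hook crown range',atz(*T(*q),.205))
for q in [(38,735),(540,735),(45,55),(515,75)]: print('tub rim',atz(*T(*q),.087))
print('picks',atz(t,290,283,.066),'pep',atz(t,436,290,.075))
# model projections
cup=tri(T(306,484),S(336,428))[0]
E
```

```text
railL [ 0.5601 -0.1501  0.2633] [0.00016224837637602524, 0.00016224837637589525]
railR [ 0.5513 -0.3731  0.2633] [0.0003467810671250894, 0.0003467810671250253]
cup [0.5649 0.1334 0.0487] [0.0003152324905843727, 0.0003152324905841773]
forkhandle end [0.6684 0.1182 0.0541] [0.0002341352674651296, 0.00023413526746504475]
fork tines [0.4938 0.1118 0.0588] [0.00030327826050966194, 0.00030327826050961977]
lowfork h [0.492  0.0558 0.0095] [0.001706457667990933, 0.0017064576679908469]
spoutTop [0.7231 0.0859 0.0348] [0.008051945788079672, 0.008051945788079634]
foot [ 0.6019 -0.1322  0.008 ]
foot [ 0.5093 -0.3848  0.008 ]
foot [ 0.5188 -0.1316  0.008 ]
foot [ 0.5954 -0.3894  0.008 ]
hook crown range [0.6383 0.1335 0.205 ]
hook crown range [0.5972 0.1337 0.205 ]
tub rim [0.4459 0.2424 0.087 ]
tub rim [0.4516 0.017  0.087 ]
tub rim [0.7572 0.2555 0.087 ]
tub rim [0.7546 0.0392 0.087 ]
picks [ 0.454  -0.0238  0.066 ] pep [ 0.4467 -0.3911  0.075 ]
```

```bash
cat >> h.py <<'E'
def dip(ox,oy,yaw,z0=.004):
    P=[];a=np.linspace(0,2*np.pi,60)
    L={'rim':np.c_[32*np.cos(a),32*np.sin(a),50+0*a],'bot':np.c_[32*np.cos(a),32*np.sin(a),0*a]}
    b=np.linspace(np.pi,0,30)
    for s in(-6,6):
        for r in (20,23): L[f'h{s}{r}']=np.r_[np.c_[55+r*np.cos(b),0*b+s,185+r*np.sin(b)],[[55+r,s,167]]]
        L[f's{s}']=np.array([[33,s,50],[33,s,185]])
    c,n=np.cos(yaw),np.sin(yaw)
    return {k:np.c_[ox+(c*v[:,0]-n*v[:,1])/1e3,oy+(n*v[:,0]+c*v[:,1])/1e3,z0+v[:,2]/1e3] for k,v in L.items()}
def overlay(tag,lines,x,y,w,h,s,out):
    c=load(tag);im=cv2.resize(cv2.imread(f'pics/{tag}.png')[y:y+h,x:x+w],None,fx=s,fy=s,interpolation=cv2.INTER_CUBIC)
    for i,l in enumerate(lines.values()):
        q=((proj(c,l)-[x,y]+.5)*s).astype(int); cv2.polylines(im,[q.reshape(-1,1,2)],False,[(0,0,255),(0,255,0),(255,0,0),(0,255,255)][i%4],1)
    return im
E
python3 - <<'E'
from h import *
L=dip(.565,.1334,0.0)
a=overlay('top0',L,205,185,60,75,8,'o'); b=overlay('scene0',L,230,290,80,75,8,'o')
cv2.imwrite('pics/o1.png',np.hstack([a,b])[:, :]) ; print(np.hstack([a,b]).shape)
t=load('top0');print(atz(t,290,205,0),atz(t,272,152,.5))
E
```

```text
(600, 1120, 3)
[ 0.66231307 -0.01450323  0.        ] [ 0.68325989 -0.00312283  0.5       ]
```

```bash
python3 -c "
import cv2;i=cv2.imread('pics/o1.png');cv2.imwrite('pics/o1s.png',cv2.resize(i,(800,int(800*i.shape[0]/i.shape[1]))) if i.shape[1]>800 else i)"
```

```text
(no output)
```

View pics/o1s.png

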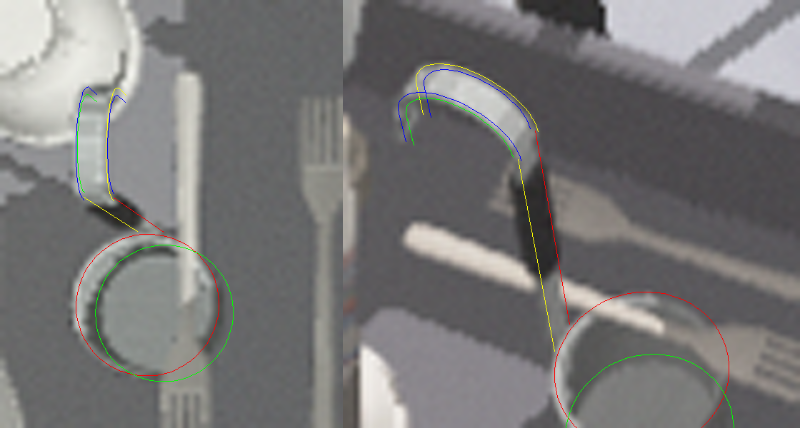

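```bash
cat >> h.py <<'E'
def tgtR(tilt,yaw=0):
    t=np.deg2rad(tilt); z=np.array([np.sin(t),0,-np.cos(t)]); x=np.array([np.cos(t),0,np.sin(t)]); y=np.cross(z,x)
    return R.from_euler('z',yaw,degrees=True)*R.from_matrix(np.c_[x,y,z])
def plan(pos,rot,n=8,cur=None):
    s=robot.read_state(); p0,q0=(s['ee_pos'],R.from_quat(s['eef_rot'])) if cur is None else cur
    d=q0.inv().apply(np.array(pos)-p0)*1e3; r=(q0.inv()*rot).as_rotvec(degrees=True)
    f=np.sin(np.linspace(0,1,n+1)[1:]*np.pi-np.pi/2)/2+.5 if n>2 else np.linspace(0,1,n+1)[1:]
    f=.5*f+.5*np.linspace(0,1,n+1)[1:]
    print([[*np.round(a*d,1).tolist(),*np.round(a*r,1).tolist()] for a in f])
def st():
    s=robot.read_state(); z=R.from_quat(s['eef_rot']).as_matrix()
    print(round(s['clock'],2),s['ee_pos'].round(4),'F',s['wrist_force'].round(1),'gap',round(s['finger_gap'],4),'toolx',z[:,0].round(3),'toolz',z[:,2].round(3),'q',s['joint_positions'].round(2))
E
python3 - <<'E'
from h import *
plan([.40,-.2,.32],tgtR(25))
E
```

```text
[[23.2, -22.8, -7.3, -0.4, 2.0, 1.9], [56.5, -55.4, -17.6, -1.1, 4.9, 4.7], [97.4, -95.6, -30.4, -1.8, 8.4, 8.0], [142.4, -139.9, -44.5, -2.7, 12.3, 11.7], [187.5, -184.1, -58.6, -3.5, 16.2, 15.5], [228.4, -224.3, -71.4, -4.3, 19.8, 18.8], [261.6, -256.9, -81.8, -4.9, 22.7, 21.6], [284.8, -279.7, -89.0, -5.3, 24.7, 23.5]]
```

>>> play_rows(increments=[[30,-30,-9,-0.6,2.5,2.4],[65,-64,-20,-1.2,5.6,5.3],[104,-102,-32,-1.9,9,8.5],[143,-140,-45,-2.7,12.4,11.8],[182,-179,-57,-3.4,15.8,15],[220,-216,-69,-4.1,19.1,18.2],[255,-250,-80,-4.7,22.1,21],[285,-280,-89,-5.3,24.7,23.5]], hand=0)

```text
clock: 1.1
ee_pos: [0.4004, -0.1984, 0.3206]
eef_rot: [0.976, -0.001, 0.218, 0.001]
wrist_force: [0.9, 0.3, 0.3]
finger_gap: -0.0002
```

```bash
python3 - <<'E'
from h import *
st()
plan([.565,.145,.20],tgtR(25))
E
```

```text
1.1 [ 0.4004 -0.1984  0.3206] F [0.9 0.3 0.3] gap -0.0002 toolx [ 0.905 -0.001  0.425] toolz [ 0.425 -0.001 -0.905] q [ 0.85  0.22 -0.43  2.28 -0.35  0.28 -0.8 ]
[[7.9, -28.0, 14.6, 0.0, -0.0, -0.0], [19.3, -68.1, 35.4, 0.0, -0.0, -0.0], [33.3, -117.5, 61.1, 0.0, -0.1, -0.0], [48.7, -171.9, 89.4, 0.0, -0.1, -0.0], [64.1, -226.2, 117.6, 0.0, -0.1, -0.0], [78.0, -275.6, 143.3, 0.1, -0.1, -0.0], [89.4, -315.7, 164.2, 0.1, -0.2, -0.0], [97.3, -343.7, 178.7, 0.1, -0.2, -0.1]]
```

>>> play_rows(increments=[[10,-34,18,0,0,0],[22,-78,40,0,0,0],[36,-125,65,0,0,0],[50,-173,91,0,0,0],[64,-221,116,0,0,0],[77,-268,141,0,0,0],[88,-312,163,0,0,0],[97,-344,178,0,0,0]])

```text
clock: 2.1
ee_pos: [0.5626, 0.1343, 0.2112]
eef_rot: [0.977, 0.0, 0.214, 0.002]
wrist_force: [1.3, 0.2, 0.4]
finger_gap: -0.0003
```

```bash
python3 - <<'E'
from h import *
st()
plan([.568,.145,.075],tgtR(25))
snap('scene','s1');snap('top','t1')
crop('s1',200,220,160,150,4,'a');crop('t1',175,150,105,140,4,'b')
a=cv2.imread('pics/a.png');b=cv2.imread('pics/b.png')[:600,:160*4]
b=cv2.resize(b,(int(b.shape[1]),560));m=min(600,b.shape[0])
a=cv2.resize(a,None,fx=.6,fy=.6);b=cv2.resize(b,None,fx=.65,fy=.65)
h=min(a.shape[0],b.shape[0]);cv2.imwrite('pics/m1.png',np.hstack([a[:h],b[:h]]))
E
```

```text
2.1 [0.5626 0.1343 0.2112] F [1.3 0.2 0.4] gap -0.0003 toolx [0.909 0.001 0.417] toolz [ 0.417 -0.004 -0.909] q [-0.64  0.58  0.36  2.16 -1.    0.04 -0.96]
[[-4.2, -0.9, 10.3, 0.0, 0.0, 0.0], [-10.3, -2.2, 25.0, 0.0, 0.1, 0.0], [-17.7, -3.9, 43.1, 0.1, 0.1, 0.0], [-26.0, -5.6, 63.0, 0.1, 0.2, 0.0], [-34.2, -7.4, 82.9, 0.2, 0.2, 0.0], [-41.6, -9.0, 101.0, 0.2, 0.3, 0.0], [-47.7, -10.4, 115.7, 0.2, 0.3, 0.1], [-51.9, -11.3, 126.0, 0.2, 0.3, 0.1]]
```

View pics/m1.png

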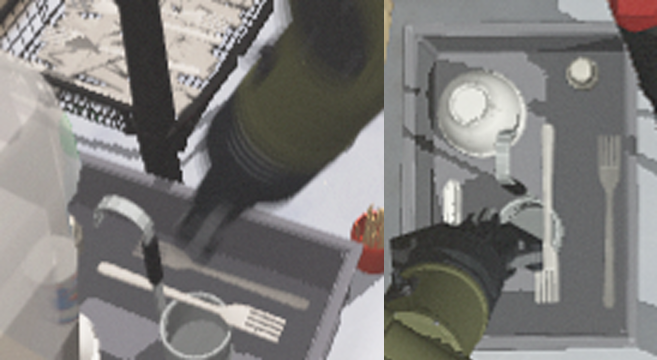

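```bash
python3 - <<'E'
from h import *
st()
plan([.560,.145,.13],tgtR(15),5)
E
```

```text
2.2 [0.5617 0.142  0.2084] F [-0.4 -0.2 -0. ] gap 0.0001 toolx [0.911 0.013 0.413] toolz [ 0.413  0.004 -0.911] q [-0.65  0.59  0.35  2.16 -1.    0.05 -0.95]
[[-5.0, -0.5, 10.5, -0.0, -1.4, 0.1], [-12.6, -1.2, 26.4, -0.1, -3.5, 0.3], [-21.2, -2.0, 44.4, -0.1, -5.9, 0.5], [-28.9, -2.7, 60.3, -0.1, -8.0, 0.6], [-33.9, -3.2, 70.8, -0.2, -9.4, 0.8]]
```

>>> play_rows(increments=[[-5,0,10,0,-2,0],[-12,-1,26,0,-4,0],[-21,-2,44,0,-6,0.5],[-29,-2,60,0,-8,0.5],[-34,-3,70,0,-9.5,0.8],[-34,-3,70,0,-9.5,0.8]])

```text
clock: 2.95
ee_pos: [0.5598, 0.1345, 0.1327]
eef_rot: [0.991, -0.007, 0.131, 0.001]
wrist_force: [-0.5, 1.8, 0.9]
finger_gap: -0.0
```

```bash
python3 - <<'E'
from h import *
st()
plan([.562,.145,.075],tgtR(15),5)
E
```

```text
2.95 [0.5598 0.1345 0.1327] F [-0.5  1.8  0.9] gap -0.0 toolx [ 0.966 -0.014  0.259] toolz [ 0.259 -0.003 -0.966] q [-0.6   0.74  0.37  2.08 -0.99  0.19 -0.98]
[[-1.9, -1.6, 8.3, 0.0, -0.0, -0.1], [-4.8, -3.9, 21.0, 0.1, -0.0, -0.3], [-8.1, -6.6, 35.3, 0.1, -0.0, -0.5], [-11.0, -9.0, 48.0, 0.2, -0.0, -0.7], [-13.0, -10.5, 56.3, 0.2, -0.0, -0.8]]
```

```bash
cat >> h.py <<'E'
def radR(tilt,az,yaw=0):
    # tool axis tilted outward by tilt along azimuth az, tool x near world yaw
    t,a,w=np.deg2rad([tilt,az,yaw]); z=np.array([np.sin(t)*np.cos(a),np.sin(t)*np.sin(a),-np.cos(t)])
    x=np.array([np.cos(w),np.sin(w),0]);x-=z*(x@z);x/=np.linalg.norm(x)
    return R.from_matrix(np.c_[x,np.cross(z,x),z])
E
python3 - <<'E'
from h import *
plan([.560,.147,.13],radR(15,14.5),5)
E
```

```text
[[-0.1, -1.8, 0.4, 0.6, -0.1, 0.0], [-0.3, -4.7, 1.0, 1.5, -0.2, 0.1], [-0.4, -7.8, 1.7, 2.5, -0.3, 0.1], [-0.6, -10.7, 2.3, 3.3, -0.4, 0.1], [-0.7, -12.5, 2.6, 3.9, -0.5, 0.1]]
```

>>> play_rows(increments=[[0,-2,0,1,0,0],[0,-5,1,2,0,0],[0,-8,2,3,0,0],[0,-12,3,4,-0.5,0],[0,-12,3,4,-0.5,0],[0,-12,3,4,-0.5,0]])

```text
clock: 3.7
ee_pos: [0.5607, 0.1468, 0.1309]
eef_rot: [0.991, -0.003, 0.127, -0.034]
wrist_force: [-0.1, 0.6, -0.3]
finger_gap: 0.0004
```

```bash
python3 - <<'E'
from h import *
st()
plan([.562,.147,.075],radR(13,14.5),6)
snap('scene','s2');crop('s2',200,220,160,150,4,'a2')
E
```

```text
3.7 [0.5607 0.1468 0.1309] F [-0.1  0.6 -0.3] gap 0.0004 toolx [ 0.968 -0.014  0.252] toolz [ 0.252  0.067 -0.965] q [-0.49  0.73  0.23  2.07 -0.99  0.16 -0.95]
[[-1.5, 0.4, 6.3, -0.1, -0.2, 0.0], [-3.7, 1.1, 15.8, -0.2, -0.6, 0.0], [-6.4, 1.8, 27.1, -0.3, -1.0, 0.0], [-9.1, 2.6, 38.4, -0.5, -1.4, 0.0], [-11.3, 3.2, 47.9, -0.6, -1.8, 0.0], [-12.8, 3.7, 54.3, -0.6, -2.0, 0.1]]
```

View pics/a2.png

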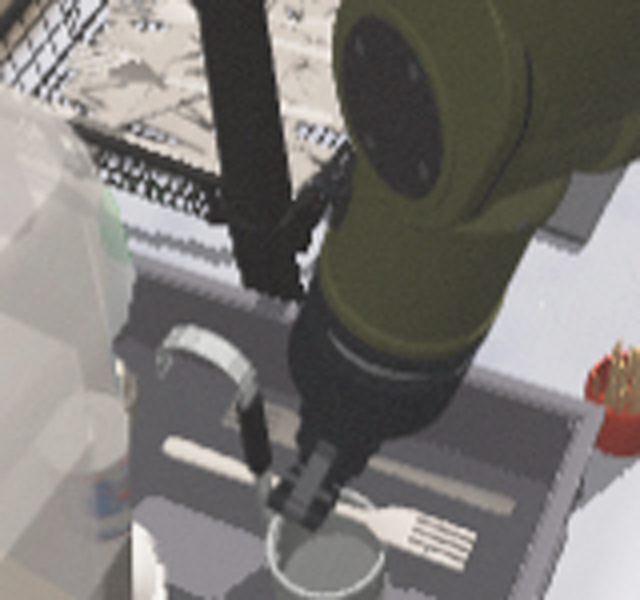

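>>> play_rows(increments=[[-2,0,8,0,0,0],[-5,1,19,0,-0.5,0],[-7,2,30,0,-1,0],[-9,3,40,-0.5,-1.5,0],[-11,3,48,-0.6,-2,0],[-13,3.5,54,-0.6,-2,0],[-13,3.5,54,-0.6,-2,0]])

```text
clock: 4.62
ee_pos: [0.5613, 0.147, 0.0746]
eef_rot: [0.994, -0.003, 0.109, -0.029]
wrist_force: [-0.4, -0.5, -0.6]
finger_gap: -0.0004
```

```bash
python3 - <<'E'
from h import *
st()
plan([.562,.147,.050],radR(13,14.5),4)
snap('scene','s3');crop('s3',220,270,120,110,6,'a3')
snap('top','t3');crop('t3',175,150,105,140,4,'b3')
E
```

```text
4.62 [0.5613 0.147  0.0746] F [-0.4 -0.5 -0.6] gap -0.0004 toolx [ 0.976 -0.012  0.217] toolz [ 0.217  0.057 -0.974] q [-0.41  0.82  0.11  2.06 -0.99  0.07 -0.94]
[[-0.9, 0.3, 4.8, -0.0, 0.0, 0.0], [-2.3, 0.7, 12.1, -0.0, 0.0, 0.0], [-3.8, 1.1, 19.3, -0.0, 0.0, 0.0], [-4.7, 1.4, 24.1, -0.0, 0.0, 0.0]]
```

View pics/a3.png

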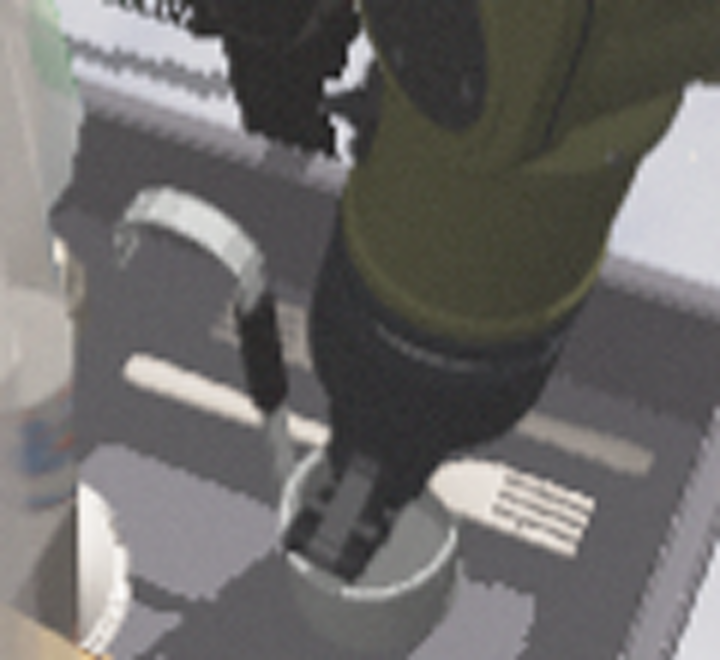

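View pics/b3.png

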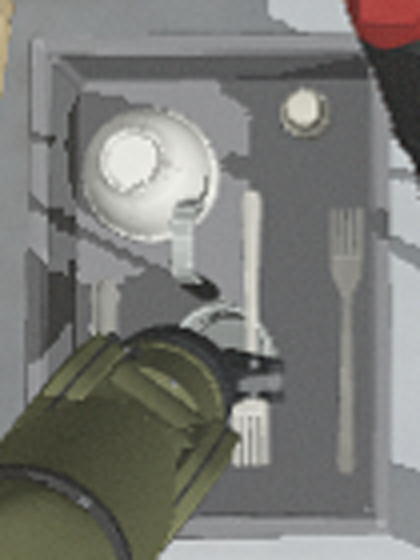

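```bash
python3 - <<'E'
from h import *
s=robot.read_state();M=R.from_quat(s['eef_rot']).as_matrix()
for tag,(x,y,k) in {'s3':(220,270,6),'t3':(175,150,4)}.items():
    c=load(tag)
    for d in (0,-.03,-.073):
        print(tag,d,(proj(c,s['ee_pos']+M[:,2]*d)-[x,y])*k)
E
```

```text
s3 0 [[358.37587539 514.84714432]]
s3 -0.03 [[372.65317813 477.11718196]]
s3 -0.073 [[394.46659299 419.46661696]]
t3 0 [[194.3188203  353.66984515]]
t3 -0.03 [[188.60424105 360.69191186]]
t3 -0.073 [[179.9292102  371.35056031]]
```

>>> play_rows(increments=[[-2,0,6,0,0,0],[-4,1,13,0,0,0],[-6,1,19,0,0,0],[-7,1,24,0,0,0],[-7,1,24,0,0,0]])

```text
clock: 5.35
ee_pos: [0.5647, 0.1488, 0.054]
eef_rot: [0.994, -0.003, 0.105, -0.028]
wrist_force: [-1.3, -0.9, 0.3]
finger_gap: 0.0002
```

```bash
python3 - <<'E'
from h import *
st()
plan([.559,.122,.050],radR(13,14.5),6)
snap('scene','s3');crop('s3',220,270,120,110,6,'a4')
E
```

```text
5.35 [0.5647 0.1488 0.054 ] F [-1.3 -0.9  0.3] gap 0.0002 toolx [ 0.978 -0.011  0.208] toolz [ 0.208  0.054 -0.977] q [-0.39  0.86  0.07  2.04 -1.    0.04 -0.93]
[[-0.7, 3.2, 0.1, 0.0, 0.1, 0.0], [-1.8, 7.9, 0.4, 0.0, 0.2, 0.0], [-3.1, 13.5, 0.6, 0.1, 0.3, 0.0], [-4.3, 19.1, 0.9, 0.1, 0.4, 0.0], [-5.4, 23.9, 1.1, 0.1, 0.5, 0.0], [-6.1, 27.0, 1.2, 0.1, 0.6, 0.0]]
```

View pics/a4.png

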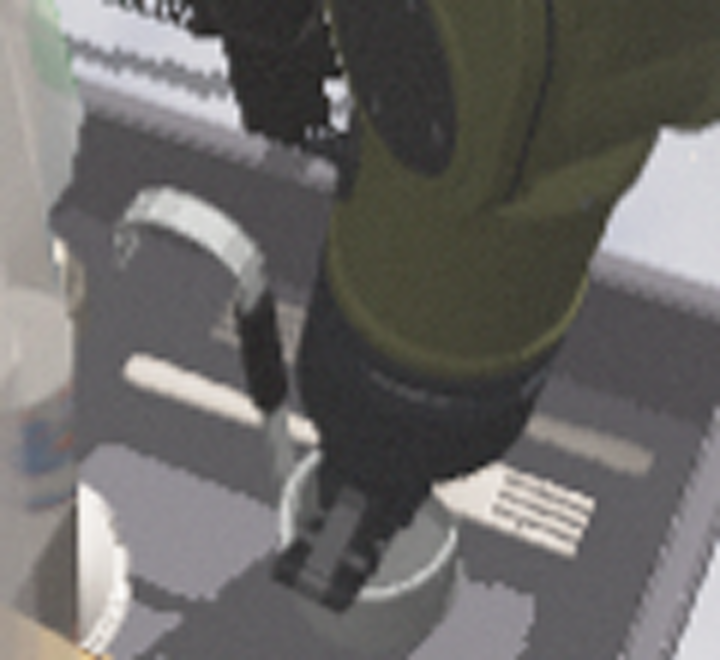

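```bash
python3 - <<'E'
from h import *
plan([.557,.146,.058],radR(10,14.5),4)
E
```

```text
[[-1.3, 0.5, -1.1, -0.1, -0.5, -0.0], [-3.4, 1.3, -2.8, -0.3, -1.2, -0.1], [-5.4, 2.0, -4.4, -0.5, -1.9, -0.1], [-6.7, 2.5, -5.5, -0.6, -2.3, -0.1]]
```

>>> play_rows(increments=[[-1,0,-2,0,-1,0],[-2,1,-4,0,-2,0],[-4,2,-6,-0.5,-2.5,0],[-4,2,-6,-0.5,-2.5,0]])

```text
clock: 5.9
ee_pos: [0.5594, 0.1468, 0.0594]
eef_rot: [0.996, -0.002, 0.083, -0.023]
wrist_force: [-0.4, 0.1, 0.5]
finger_gap: -0.0001
```

```bash
python3 - <<'E'
from h import *
st()
plan([.557,.130,.057],radR(10,14.5),4)
snap('scene','s3');crop('s3',220,270,120,110,6,'a5')
E
```

```text
5.9 [0.5594 0.1468 0.0594] F [-0.4  0.1  0.5] gap -0.0001 toolx [ 0.986 -0.008  0.165] toolz [ 0.166  0.046 -0.985] q [-0.46  0.87  0.2   2.02 -0.98  0.17 -0.96]
[[-0.5, 3.4, 0.2, -0.0, 0.0, -0.0], [-1.3, 8.5, 0.6, -0.1, 0.1, -0.0], [-2.1, 13.6, 0.9, -0.1, 0.1, -0.0], [-2.6, 16.9, 1.2, -0.1, 0.1, -0.1]]
```

View pics/a5.png

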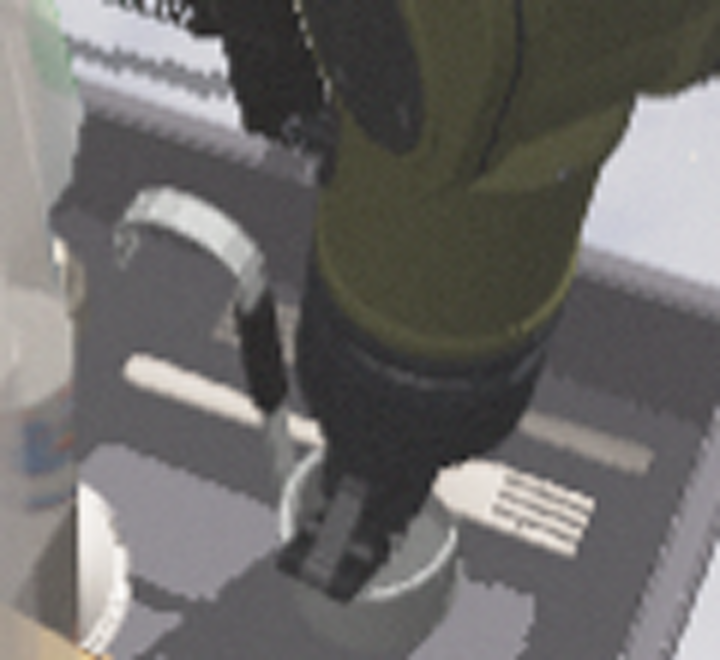

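>>> play_rows(increments=[[-1,4,1,0,0,0],[-1,8,1.5,0,0,0],[-2,12,2,0,0,0],[-2.5,16,2,0,0,0],[-2.5,20,2,0,0,0],[-2.5,20,2,0,0,0]])

```text
clock: 6.7
ee_pos: [0.5575, 0.126, 0.056]
eef_rot: [0.996, -0.003, 0.083, -0.023]
wrist_force: [0.1, -0.5, 0.3]
finger_gap: -0.0005
```

```bash
python3 - <<'E'
from h import *
st()
snap('scene','s3');crop('s3',220,270,120,110,5,'a6')
snap('top','t3');crop('t3',175,150,105,140,4,'b6')
E
```

```text
6.7 [0.5575 0.126  0.056 ] F [ 0.1 -0.5  0.3] gap -0.0005 toolx [ 0.986 -0.01   0.165] toolz [ 0.165  0.046 -0.985] q [-0.4   0.86  0.16  2.04 -0.98  0.14 -0.92]
```

View pics/a6.png

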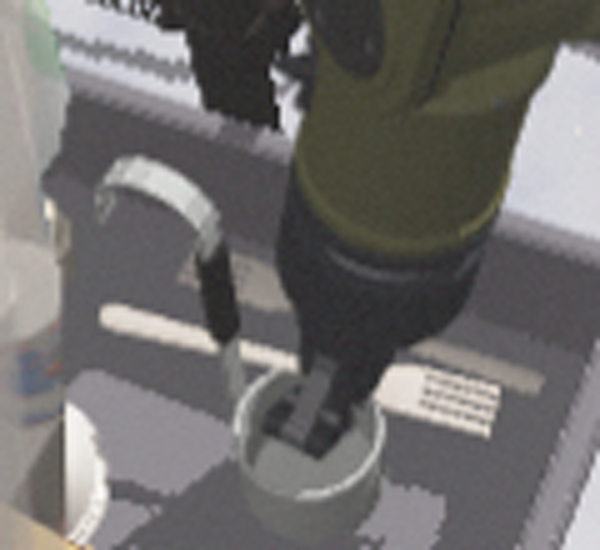

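View pics/b6.png

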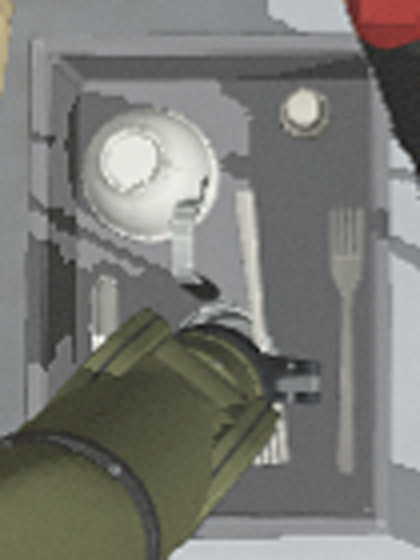

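>>> play_rows(increments=[[2,3,-1,0,0,0],[2,6,-2,0,0,0],[2,9,-2,0,0,0],[2,12,-2,0,0,0],[2,15,-2,0,0,0],[2,15,-2,0,0,0]])

```text
clock: 7.55
ee_pos: [0.559, 0.111, 0.0575]
eef_rot: [0.996, -0.003, 0.083, -0.023]
wrist_force: [-0.4, 0.5, 0.5]
finger_gap: 0.0003
```

```bash
python3 - <<'E'
from h import *
st()
snap('scene','s3');crop('s3',220,270,120,110,5,'a7')
snap('top','t3');crop('t3',175,150,105,140,4,'b7')
E
```

```text
7.55 [0.559  0.111  0.0575] F [-0.4  0.5  0.5] gap 0.0003 toolx [ 0.986 -0.01   0.165] toolz [ 0.165  0.046 -0.985] q [-0.37  0.86  0.15  2.04 -0.97  0.13 -0.9 ]
```

View pics/a7.png

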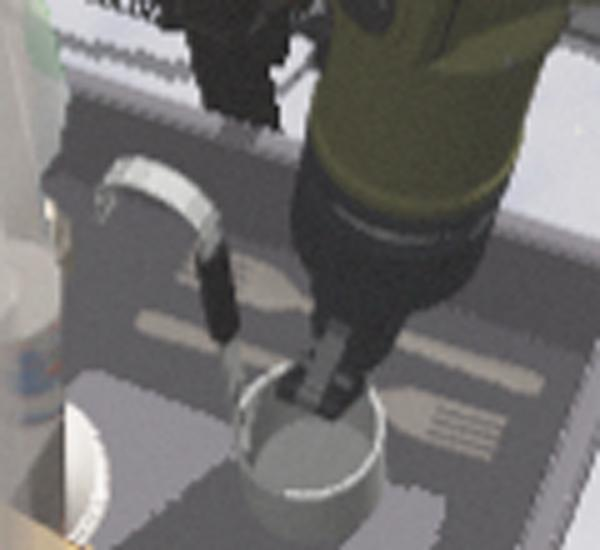

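View pics/b7.png

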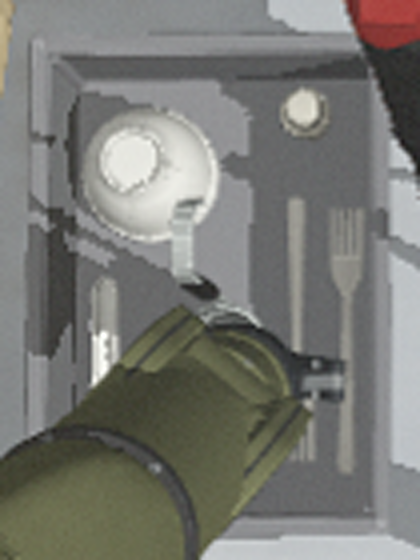

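>>> play_rows(increments=[[0,0,-15,0,0,0],[0,0,-45,0,0,0],[0,0,-85,0,0,0],[0,0,-130,0,0,0],[0,0,-175,0,0,0],[0,0,-210,0,0,0],[0,0,-230,0,0,0]], hand=100)

```text
clock: 8.52
ee_pos: [0.521, 0.1011, 0.2859]
eef_rot: [0.996, -0.002, 0.084, -0.024]
wrist_force: [-0.2, 1.0, 0.6]
finger_gap: 0.0855
```

```bash
python3 - <<'E'
from h import *
st()
plan([.50,.09,.28],radR(0,0),4)
snap('scene','s4');snap('top','t4')
L=dip(.5645,.1335,0.0)
a=overlay('t4',L,205,180,60,75,7,'o'); b=overlay('s4',L,235,290,64,75,7,'o')
i=np.hstack([a,b]);print(i.shape);cv2.imwrite('pics/o2.png',cv2.resize(i,(800,int(800*i.shape[0]/i.shape[1]))))
E
```

```text
8.53 [0.521  0.1011 0.2859] F [-0.2  1.   0.6] gap 0.0855 toolx [ 0.986 -0.009  0.167] toolz [ 0.167  0.047 -0.985] q [-0.75  0.52  0.75  1.97 -0.61  0.69 -1.22]
[[-4.3, 2.3, 0.4, -0.5, -1.9, -0.1], [-10.8, 5.7, 0.9, -1.4, -4.8, -0.1], [-17.3, 9.1, 1.4, -2.2, -7.7, -0.2], [-21.6, 11.4, 1.8, -2.7, -9.6, -0.3]]
(525, 868, 3)
```

View pics/o2.png

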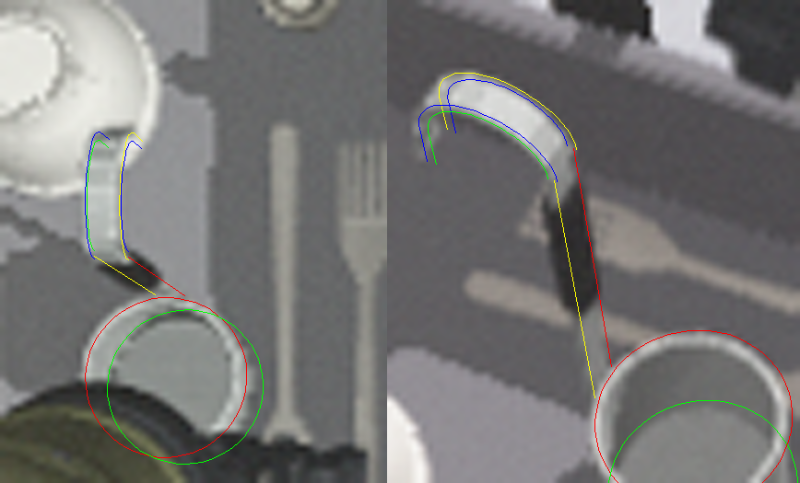

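View pics/t4.png

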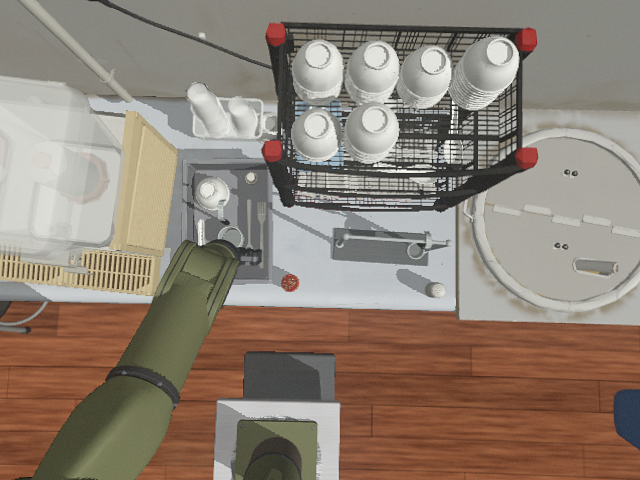

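```bash
python3 - <<'E'
from h import *
plan([.597,.1345,.245],radR(4,0),7)
E
```

```text
[[6.4, -3.0, 5.3, -0.3, -0.6, -0.0], [15.9, -7.5, 13.0, -0.7, -1.4, -0.1], [27.3, -12.9, 22.3, -1.1, -2.3, -0.2], [39.6, -18.6, 32.3, -1.6, -3.4, -0.2], [51.1, -24.0, 41.7, -2.1, -4.4, -0.3], [60.5, -28.4, 49.4, -2.5, -5.2, -0.3], [66.9, -31.5, 54.7, -2.7, -5.7, -0.4]]
```

>>> play_rows(increments=[[6,-3,5,0,-0.5,0],[16,-7,13,-0.7,-1.4,0],[27,-13,22,-1,-2.3,0],[40,-19,32,-1.6,-3.4,0],[51,-24,42,-2,-4.4,0],[60,-28,49,-2.5,-5.2,0],[67,-31,55,-2.7,-5.7,0],[67,-31,55,-2.7,-5.7,0]])

```text
clock: 9.62
ee_pos: [0.5962, 0.1341, 0.2409]
eef_rot: [0.999, -0.003, 0.032, 0.0]
wrist_force: [-0.5, -0.3, 0.1]
finger_gap: 0.0854
```

```bash
python3 - <<'E'
from h import *
st()
plan([.6003,.1345,.1474],radR(4,0),7)
snap('scene','s5');snap('top','t5');crop('s5',220,230,120,110,5,'a7')
E
```

```text
9.62 [0.5962 0.1341 0.2409] F [-0.5 -0.3  0.1] gap 0.0854 toolx [ 0.998 -0.006  0.064] toolz [ 0.064 -0.001 -0.998] q [-0.7   0.74  0.73  1.69 -0.61  0.88 -1.31]
[[-0.2, -0.0, 9.0, 0.0, 0.0, -0.0], [-0.5, -0.1, 22.2, 0.0, 0.1, -0.1], [-0.8, -0.2, 38.2, 0.0, 0.1, -0.1], [-1.2, -0.3, 55.3, 0.0, 0.2, -0.2], [-1.5, -0.4, 71.4, 0.0, 0.2, -0.3], [-1.8, -0.4, 84.5, 0.0, 0.3, -0.3], [-1.9, -0.5, 93.5, 0.0, 0.3, -0.4]]
```

View pics/s5.png

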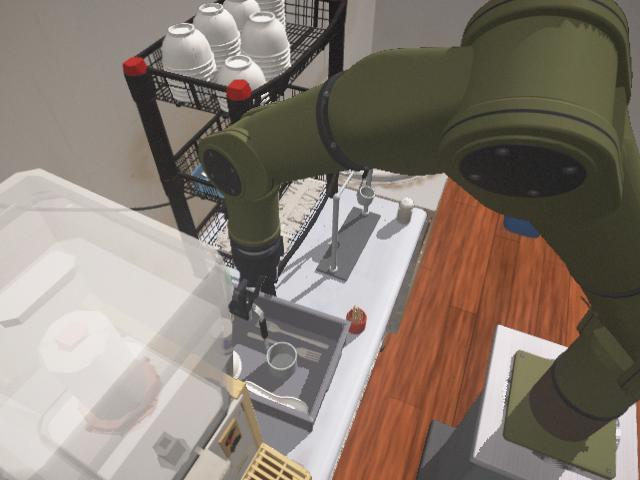

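View pics/t5.png

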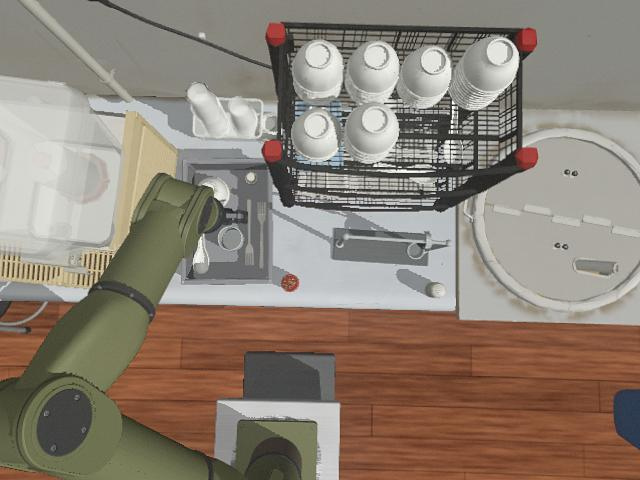

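>>> play_rows(increments=[[0,0,10,0,0,0],[0,0,26,0,0,0],[-1,0,44,0,0,0],[-1,0,60,0,0,0],[-1.5,0,74,0,0.2,-0.2],[-1.5,0,84,0,0.2,-0.3],[-1.5,0,90,0,0.2,-0.3],[-1.5,0,90,0,0.2,-0.3]])

```text
clock: 10.72
ee_pos: [0.6006, 0.1337, 0.1523]
eef_rot: [0.999, -0.001, 0.035, 0.0]
wrist_force: [0.5, -0.3, 0.1]
finger_gap: 0.0853
```

```bash
python3 - <<'E'
from h import *
st()
plan([.6003,.1345,.1474],radR(4,0),2)
snap('scene','s5');snap('top','t5');crop('s5',220,260,110,100,6,'a8');crop('t5',190,170,80,90,6,'b8')
E
```

```text
10.72 [0.6006 0.1337 0.1523] F [ 0.5 -0.3  0.1] gap 0.0853 toolx [ 0.998 -0.002  0.07 ] toolz [ 0.07  -0.    -0.998] q [-0.64  0.84  0.62  1.76 -0.71  0.7  -1.22]
[[-0.3, -0.4, 2.4, 0.0, 0.0, -0.0], [-0.7, -0.8, 4.9, 0.0, 0.0, -0.1]]
```

View pics/a8.png

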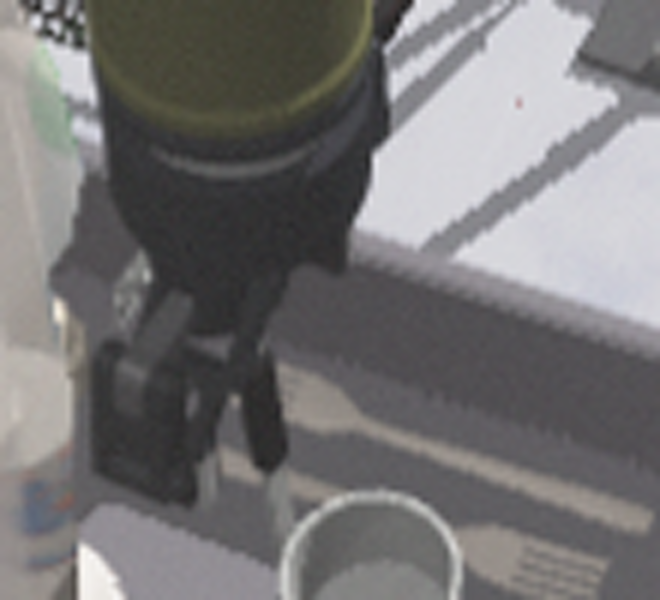

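View pics/b8.png

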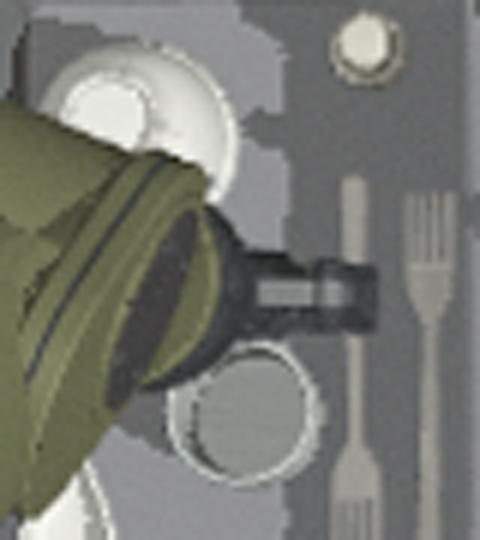

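>>> play_rows(increments=[[-0.5,-0.8,2,0,0,0],[-0.5,-0.8,4,0,0,0],[-0.5,-0.8,4,0,0,0]])

```text
clock: 11.2
ee_pos: [0.6003, 0.1346, 0.1484]
eef_rot: [0.999, -0.001, 0.035, 0.0]
wrist_force: [-0.2, 0.6, 0.7]
finger_gap: 0.0856
```

>>> play_rows(increments=[[0,0,0,0,0,0],[0,0,0,0,0,0],[0,0,0,0,0,0],[0,0,0,0,0,0],[0,0,0,0,0,0],[0,0,0,0,0,0],[0,0,0,0,0,0],[0,0,0,0,0,0]], hand=0)

```text
clock: 12.2
ee_pos: [0.6008, 0.1347, 0.1487]
eef_rot: [0.999, -0.001, 0.035, -0.0]
wrist_force: [1.2, 0.7, 1.8]
finger_gap: 0.0129
```

```bash
python3 - <<'E'
from h import *
st()
snap('scene','s5');snap('top','t5');crop('s5',220,260,110,100,6,'a9');crop('t5',190,170,80,90,6,'b9')
E
```

```text
12.2 [0.6008 0.1347 0.1487] F [1.2 0.7 1.8] gap 0.0129 toolx [ 0.998 -0.001  0.071] toolz [ 0.071  0.    -0.998] q [-0.64  0.84  0.61  1.77 -0.72  0.69 -1.21]
```

View pics/a9.png

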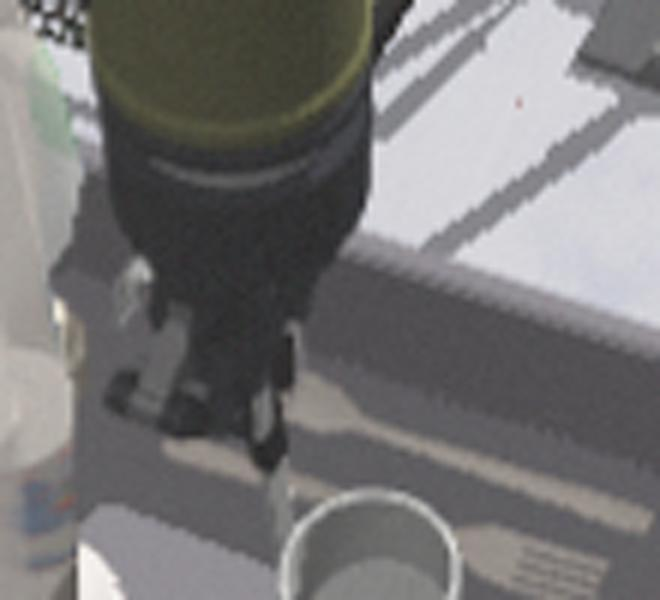

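>>> play_rows(increments=[[0,0,-5,0,0,0],[0,0,-12,0,0,0],[0,0,-20,0,0,0],[-1,0,-28,0,0,0],[-1,0,-28,0,0,0]])

```text
clock: 12.92
ee_pos: [0.5978, 0.1346, 0.1773]
eef_rot: [0.999, -0.001, 0.036, -0.0]
wrist_force: [0.6, -0.1, -1.7]
finger_gap: 0.0127
```

```bash
python3 - <<'E'
from h import *
st()
snap('scene','s5');snap('top','t5');crop('s5',220,260,110,100,6,'a9');crop('t5',190,170,80,90,6,'b9')
E
```

```text
12.93 [0.5978 0.1346 0.1773] F [ 0.6 -0.1 -1.7] gap 0.0127 toolx [ 0.997 -0.002  0.071] toolz [ 0.071  0.    -0.997] q [-0.66  0.81  0.65  1.76 -0.68  0.74 -1.24]
```

View pics/a9.png

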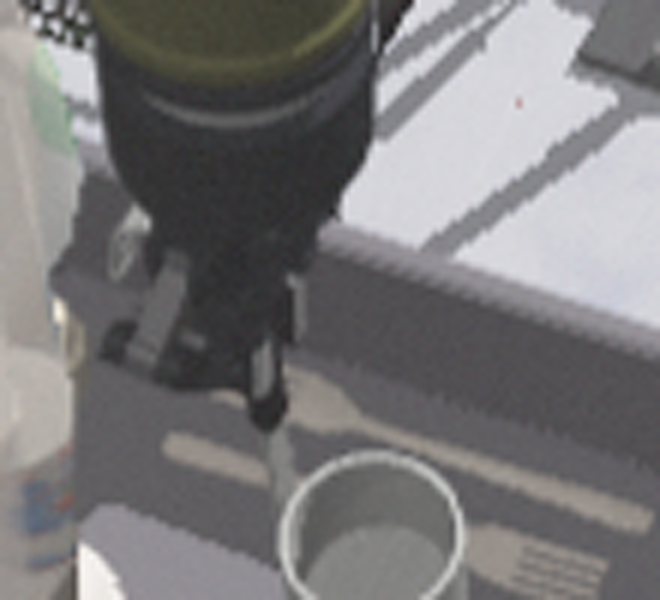

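```bash
cat >> h.py <<'E'
# dipper pose in tool frame from grasp
Rg=R.from_matrix(np.array([[.9975,0,.071],[0,-1,0],[.071,0,-.9975]]))
Pg=np.array([.6008,.1347,.1487]); Pd=np.array([.5655,.1345,.004])
td=Rg.inv().apply(Pd-Pg); Rtd=Rg.inv()
def dipnow():
    s=robot.read_state();q=R.from_quat(s['eef_rot']);return s['ee_pos']+q.apply(td), q*Rtd
def tool_for(arc,tilt,yaw):
    # arc centre world, dipper tilt deg (bottom to +x), yaw deg
    Rd=R.from_euler('z',yaw,degrees=True)*R.from_euler('y',-tilt,degrees=True)
    pd=np.array(arc)-Rd.apply([.055,0,.185]); q=Rd*Rtd.inv()
    return pd-q.apply(td), q
E
python3 - <<'E'
from h import *
print(td,Rtd.as_matrix().round(3))
for z in (.31,.246):
  p,q=tool_for([.5569,-.2316,z],16,-2.3);print(p,q.as_matrix().round(3))
plan([.585,.13,.33],R.from_quat(robot.read_state()['eef_rot']),6)
E
```

```text
[-0.04548438  0.0002      0.1418286 ] [[ 0.997  0.     0.071]
 [ 0.    -1.     0.   ]
 [ 0.071  0.    -0.997]]
[ 0.54908566 -0.23108598  0.2658311 ] [[ 0.939 -0.04   0.343]
 [-0.038 -0.999 -0.014]
 [ 0.343  0.    -0.939]]
[ 0.54908566 -0.23108598  0.2018311 ] [[ 0.939 -0.04   0.343]
 [-0.038 -0.999 -0.014]
 [ 0.343  0.    -0.939]]
[[-0.2, 0.5, -18.0, 0.0, 0.0, 0.0], [-0.5, 1.4, -44.9, 0.0, 0.0, 0.0], [-0.8, 2.4, -77.0, 0.0, 0.0, 0.0], [-1.1, 3.3, -109.1, 0.0, 0.0, 0.0], [-1.4, 4.2, -136.1, 0.0, 0.0, 0.0], [-1.6, 4.7, -154.1, 0.0, 0.0, 0.0]]
```

>>> play_rows(increments=[[0,0,-18,0,0,0],[0,1,-45,0,0,0],[-1,2,-77,0,0,0],[-1,3,-110,0,0,0],[-1,4,-136,0,0,0],[-1,5,-154,0,0,0],[-1,5,-154,0,0,0]])

```text
clock: 13.9
ee_pos: [0.5865, 0.1291, 0.3321]
eef_rot: [0.999, -0.001, 0.037, -0.0]
wrist_force: [-1.4, -0.2, -1.3]
finger_gap: 0.0126
```

```bash
python3 - <<'E'
from h import *
st()
plan([.47,-.05,.33],radR(4,0),8)
snap('scene','s6');snap('top','t6')
p,q=dipnow();print(p)
L={k:q.apply(v)+p for k,v in dip(0,0,0,0).items()}
a=overlay('t6',L,195,165,70,85,6,'o'); b=overlay('s6',L,225,240,90,85,6,'o')
i=np.hstack([a,b]);cv2.imwrite('pics/o6.png',cv2.resize(i,(800,int(800*i.shape[0]/i.shape[1]))))
E
```

```text
13.9 [0.5865 0.1291 0.3321] F [-1.4 -0.2 -1.3] gap 0.0126 toolx [ 0.997 -0.002  0.074] toolz [ 0.074  0.    -0.997] q [-0.75  0.63  0.81  1.61 -0.51  1.05 -1.38]
[[-9.5, 14.6, -0.5, -0.0, -0.0, -0.0], [-23.0, 35.5, -1.3, -0.0, -0.0, -0.0], [-39.6, 61.3, -2.2, -0.0, -0.1, -0.0], [-58.0, 89.7, -3.3, -0.0, -0.1, -0.1], [-76.3, 118.0, -4.3, -0.0, -0.1, -0.1], [-93.0, 143.8, -5.2, -0.0, -0.2, -0.1], [-106.5, 164.7, -6.0, -0.0, -0.2, -0.1], [-116.0, 179.3, -6.5, -0.0, -0.2, -0.1]]
[0.54975907 0.12957604 0.18513996]
```

View pics/o6.png

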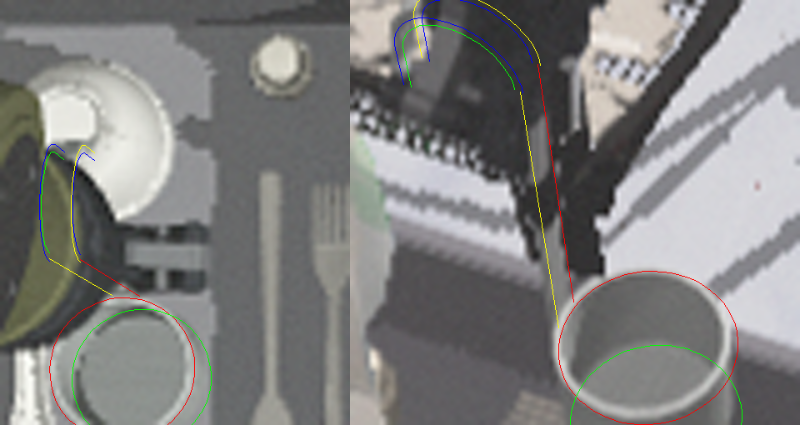

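>>> play_rows(increments=[[-10,15,-1,0,0,0],[-23,36,-1,0,0,0],[-40,61,-2,0,0,0],[-58,90,-3,0,0,0],[-76,118,-4,0,0,0],[-93,144,-5,0,0,0],[-107,165,-6,0,0,0],[-116,179,-6.5,0,0,0]])

```text
clock: 15.0
ee_pos: [0.4681, -0.0501, 0.3278]
eef_rot: [0.999, -0.001, 0.034, 0.0]
wrist_force: [0.3, 0.0, -0.8]
finger_gap: 0.0127
```

```bash
python3 - <<'E'
from h import *
st()
p,q=tool_for([.515,-.2316,.33],8,-2.3);print(p)
plan(p,q,8)
E
```

```text
15.0 [ 0.4681 -0.0501  0.3278] F [ 0.3  0.  -0.8] gap 0.0127 toolx [ 0.998 -0.003  0.068] toolz [ 0.068 -0.    -0.998] q [-0.54  0.43  0.84  1.96 -0.44  0.86 -1.06]
[ 0.50111962 -0.23084235  0.28735049]
[[2.5, 14.7, 3.5, -0.0, 0.7, 0.2], [6.1, 35.8, 8.4, -0.1, 1.6, 0.4], [10.5, 61.8, 14.6, -0.1, 2.8, 0.7], [15.4, 90.3, 21.3, -0.2, 4.1, 1.1], [20.2, 118.9, 28.1, -0.2, 5.4, 1.4], [24.6, 144.9, 34.2, -0.2, 6.5, 1.7], [28.2, 166.0, 39.1, -0.3, 7.5, 1.9], [30.7, 180.7, 42.6, -0.3, 8.2, 2.1]]
```

>>> play_rows(increments=[[2,15,3,0,0.7,0.2],[6,36,8,0,1.6,0.4],[10,62,14,0,2.8,0.7],[15,90,21,0,4,1],[20,119,28,0,5.4,1.4],[25,145,34,0,6.5,1.7],[28,166,39,0,7.5,1.9],[31,181,43,0,8.2,2]])

```text
clock: 16.0
ee_pos: [0.5027, -0.2311, 0.2868]
eef_rot: [0.994, -0.019, 0.106, -0.001]
wrist_force: [0.7, -0.5, -0.8]
finger_gap: 0.0127
```

```bash
python3 - <<'E'
from h import *
st()
p,q=tool_for([.5569,-.2316,.305],16,-2.3);print(p)
plan(p,q,8)
E
```

```text
16.0 [ 0.5027 -0.2311  0.2868] F [ 0.7 -0.5 -0.8] gap 0.0127 toolx [ 0.977 -0.037  0.211] toolz [ 0.211 -0.003 -0.978] q [-0.01  0.52  0.64  1.92 -0.65  0.7  -0.58]
[ 0.54908566 -0.23108598  0.2608311 ]
[[3.2, -0.1, 2.9, -0.0, 0.6, 0.0], [7.9, -0.3, 7.0, -0.1, 1.6, 0.0], [13.6, -0.5, 12.0, -0.1, 2.7, 0.0], [19.9, -0.8, 17.6, -0.2, 4.0, 0.1], [26.2, -1.0, 23.1, -0.2, 5.2, 0.1], [31.9, -1.3, 28.2, -0.3, 6.3, 0.1], [36.6, -1.4, 32.2, -0.3, 7.3, 0.1], [39.8, -1.6, 35.1, -0.3, 7.9, 0.1]]
```

>>> play_rows(increments=[[3,0,3,0,0.6,0],[8,0,7,0,1.6,0],[14,0,12,0,2.7,0],[20,-1,18,0,4,0],[26,-1,23,0,5.2,0],[32,-1,28,0,6.3,0],[37,-1,32,0,7.3,0],[39,-1.5,35,-0.3,7.9,0]])

```text
clock: 17.0
ee_pos: [0.5481, -0.231, 0.2619]
eef_rot: [0.984, -0.019, 0.175, 0.004]
wrist_force: [-13.6, 2.4, 19.5]
finger_gap: 0.0127
```

```bash
python3 - <<'E'
from h import *
st()
p,q=tool_for([.5569,-.2316,.275],16,-2.3);print(p)
plan(p,q,4)
snap('scene','s7');snap('top','t7')
p,q=dipnow();print(p, p+q.apply([.055,0,.185]))
L={k:q.apply(v)+p for k,v in dip(0,0,0,0).items()}
L['bar']=np.array([[.5601,-.1501,.262],[.5513,-.3731,.262]])
a=overlay('t7',L,325,210,100,90,5,'o'); b=overlay('s7',L,300,120,100,90,5,'o')
i=np.hstack([a,b]);cv2.imwrite('pics/o7.png',cv2.resize(i,(800,int(800*i.shape[0]/i.shape[1]))))
crop('s7',280,110,140,130,5,'a10')
E
```

```text
17.0 [ 0.5481 -0.231   0.2619] F [-13.6   2.4  19.5] gap 0.0127 toolx [ 0.938 -0.036  0.344] toolz [ 0.344 -0.014 -0.939] q [ 0.1   0.54  0.46  1.97 -0.86  0.5  -0.42]
[ 0.54908566 -0.23108598  0.2308311 ]
[[-1.9, 0.0, 5.9, -0.0, -0.0, 0.0], [-4.9, 0.0, 14.8, -0.0, -0.0, 0.0], [-7.8, 0.0, 23.7, -0.0, -0.1, 0.1], [-9.7, 0.0, 29.5, -0.0, -0.1, 0.1]]
[ 0.55387401 -0.23141759  0.11342979] [ 0.55547837 -0.23143978  0.30642571]
```

View pics/o7.png

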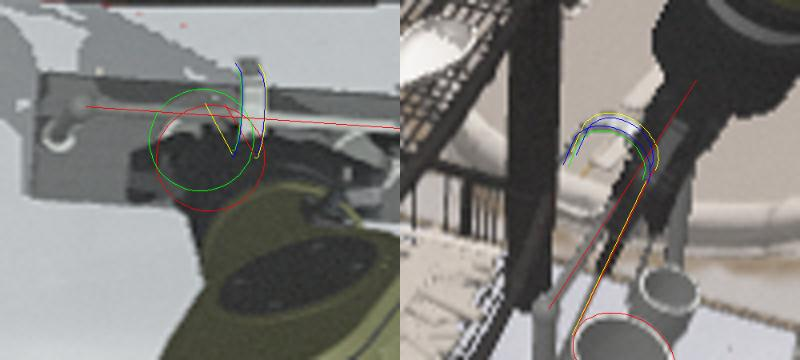

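View pics/a10.png

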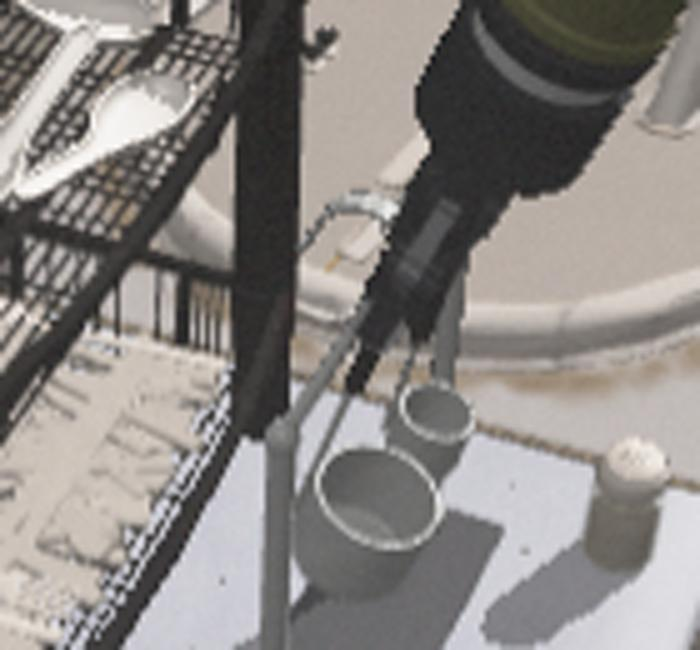

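```bash
python3 - <<'E'
from h import *
p,q=tool_for([.539,-.2316,.306],16,-2.3);print(p)
plan(p,q,3)
E
```

```text
[ 0.53118566 -0.23108598  0.2618311 ]
[[-4.6, 0.2, -1.5, -0.0, -0.0, 0.0], [-11.1, 0.6, -3.8, -0.0, -0.1, 0.0], [-15.7, 0.8, -5.3, -0.0, -0.1, 0.1]]
```

>>> play_rows(increments=[[-2,0,-4,0,0,0],[-8,0,-6,0,0,0],[-14,0.5,-7,0,0,0],[-17,0.5,-6,0,0,0],[-17,0.5,-6,0,0,0],[-17,0.5,-6,0,0,0]])

```text
clock: 17.85
ee_pos: [0.5306, -0.2301, 0.2614]
eef_rot: [0.984, -0.018, 0.175, 0.003]
wrist_force: [0.2, 0.2, -1.3]
finger_gap: 0.0127
```

```bash
cat >> h.py <<'E'
def rel():
    p,q=dipnow();A=p+q.apply([.055,0,.185]);bar=np.array([.5569,A[1],.262]);bar[0]=.5569+(A[1]+.2316)*.0395
    d=q.inv().apply(bar-A)*1e3;print('arc',A.round(4),'bar in dipper rel arc',d.round(1),'tilt',np.rad2deg(np.arctan2(*(-(q.as_matrix()[[0,2],2])*[1,-1]))).round(1))
E
python3 - <<'E'
from h import *
st();rel()
snap('scene','s7');snap('top','t7')
p,q=dipnow()
L={k:q.apply(v)+p for k,v in dip(0,0,0,0).items()}
L['bar']=np.array([[.5601,-.1501,.262],[.5513,-.3731,.262]])
a=overlay('t7',L,335,215,80,80,6,'o'); b=overlay('s7',L,310,130,80,80,6,'o')
i=np.hstack([a,b]);cv2.imwrite('pics/o7.png',cv2.resize(i,(800,int(800*i.shape[0]/i.shape[1]))))
crop('s7',300,120,110,100,6,'a10')
E
```

```text
17.85 [ 0.5306 -0.2301  0.2614] F [ 0.2  0.2 -1.3] gap 0.0127 toolx [ 0.938 -0.035  0.344] toolz [ 0.344 -0.013 -0.939] q [ 0.12  0.52  0.44  2.02 -0.87  0.47 -0.38]
arc [ 0.5384 -0.2306  0.3056] bar in dipper rel arc [  5.8   0.7 -47. ] tilt 16.0
```

View pics/o7.png

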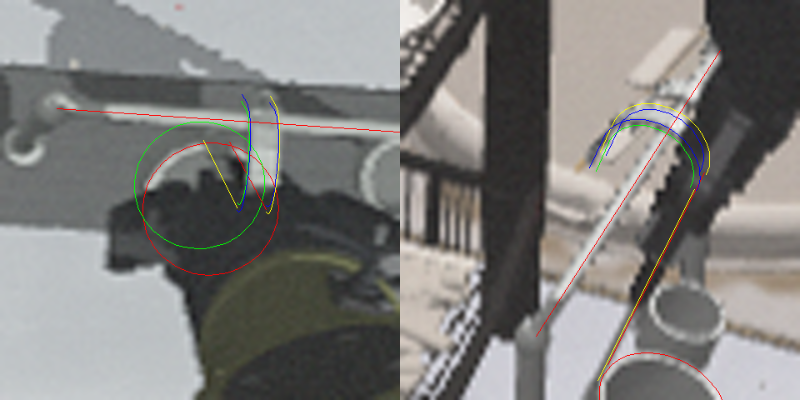

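View pics/a10.png

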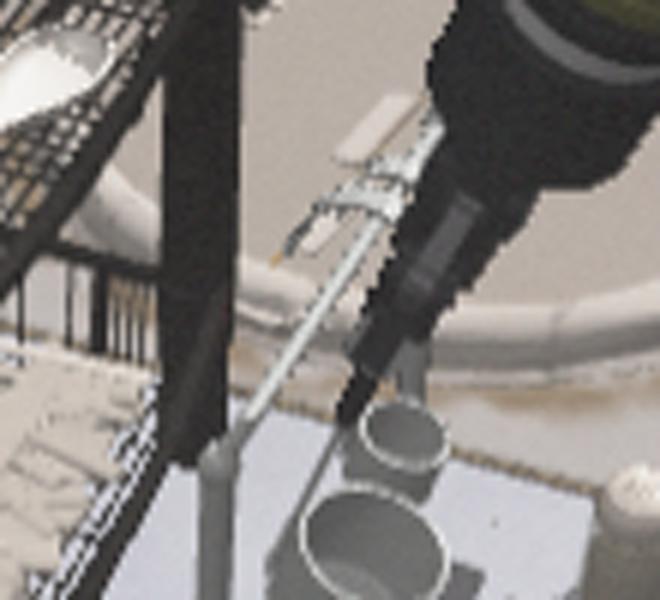

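```bash
python3 - <<'E'
from h import *
c=load('s7')
l=np.linspace(0,1,200)[:,None];B=np.array([.5601,-.1501,.262])*(1-l)+np.array([.5513,-.3731,.262])*l
q=proj(c,B)
for v in (175.8,162.5): print(v,np.interp(v,q[::-1,1],q[::-1,0]))
c=load('t7');q=proj(c,B);
for u in (370,360,400): print(u,np.interp(u,q[:,0],q[:,1]))
p,qq=dipnow()
L={k:qq.apply(v)+p for k,v in dip(0,0,0,0).items()}
for t,x,y,w,h in (('s7',335,125,50,50),('t7',350,225,50,50)):
  L2=dict(L); im=overlay(t,L2,x,y,w,h,12,'o');raw=overlay(t,{},x,y,w,h,12,'o')
  cv2.imwrite(f'pics/z_{t}.png',np.hstack([raw,im])[:,:1200]);i=cv2.imread(f'pics/z_{t}.png');cv2.imwrite(f'pics/z_{t}.png',cv2.resize(i,(800,400)))
E
```

```text
175.8 350.22216943625307
162.5 358.81806029171617
370 237.90394217559145
360 237.23388164766888
400 239.9153947044845
```

View pics/z_s7.png

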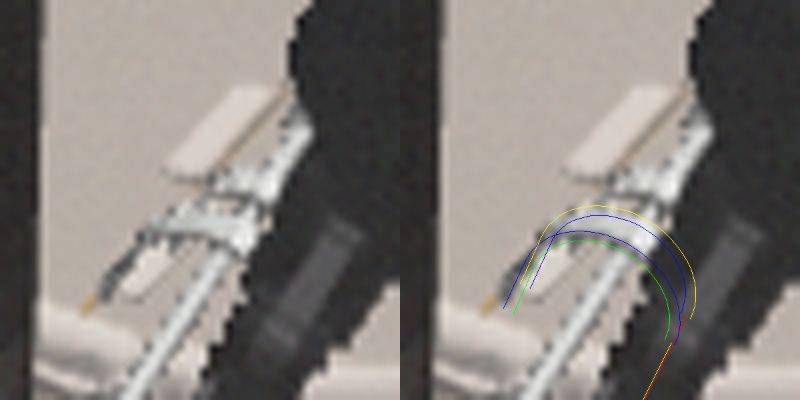

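View pics/z_t7.png

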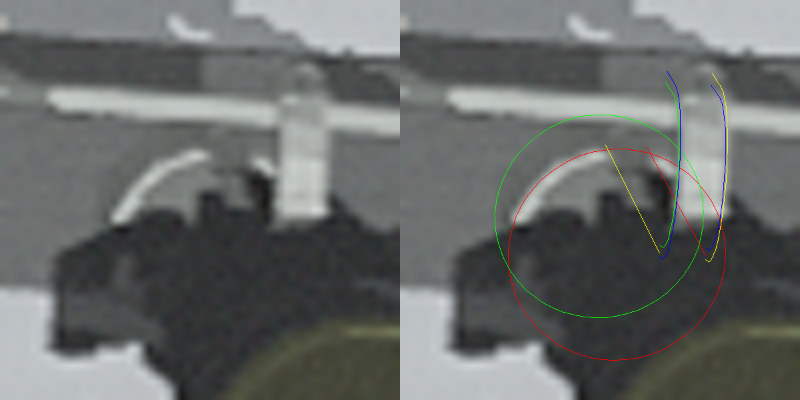

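>>> play_rows(increments=[[0,0,6,0,0,0],[-1,0,14,0,0,0],[-1.5,0,22,0,0,0],[-2,0,30,0,0,0],[-2.5,0,37,0,0,0],[-3,0,44,0,0,0],[-3.5,0,50,0,0,0],[-3.5,0,50,0,0,0]])

```text
clock: 18.95
ee_pos: [0.5442, -0.2306, 0.2128]
eef_rot: [0.985, -0.019, 0.174, 0.003]
wrist_force: [0.5, 0.4, -1.9]
finger_gap: 0.0129
```

```bash
python3 - <<'E'
from h import *
st();rel()
snap('scene','s8');snap('top','t8')
for t,x,y,w,h in (('s8',325,135,60,60),('t8',345,215,60,60)):
  crop(t,x,y,w,h,7,'z_'+t)
i=np.hstack([cv2.imread('pics/z_s8.png'),cv2.imread('pics/z_t8.png')]);cv2.imwrite('pics/z8.png',cv2.resize(i,(800,400)))
E
```

```text
18.95 [ 0.5442 -0.2306  0.2128] F [ 0.5  0.4 -1.9] gap 0.0129 toolx [ 0.939 -0.035  0.343] toolz [ 0.343 -0.013 -0.939] q [ 0.22  0.59  0.26  2.03 -0.95  0.34 -0.31]
arc [ 0.552  -0.2311  0.257 ] bar in dipper rel arc [6.1 0.2 3.5] tilt 16.0
```

View pics/z8.png

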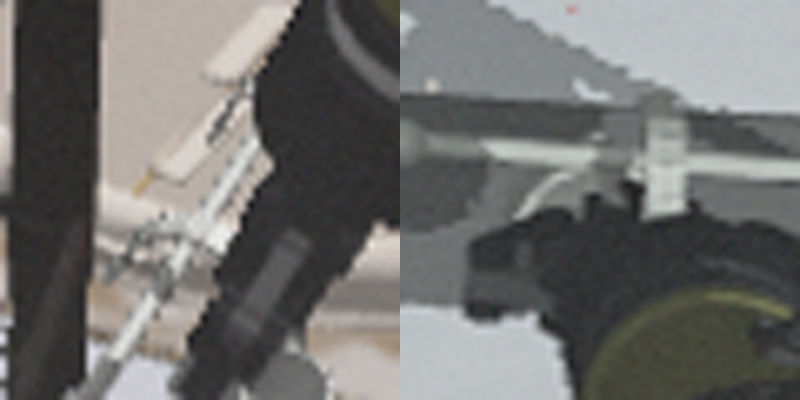

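>>> play_rows(increments=[[0,0,2,0,0,0],[0,0,4,0,0,0],[-0.5,0,6,0,0,0],[-0.5,0,8,0,0,0],[-0.5,0,8,0,0,0]])

```text
clock: 19.68
ee_pos: [0.5466, -0.2307, 0.2054]
eef_rot: [0.984, -0.018, 0.174, 0.003]
wrist_force: [-0.0, -0.1, -1.1]
finger_gap: 0.0126
```

>>> play_rows(increments=[[0,0,1,0,0,0],[0,0,2,0,0,0],[0,0,2,0,0,0]])

```text
clock: 20.05
ee_pos: [0.5473, -0.2307, 0.2037]
eef_rot: [0.984, -0.018, 0.175, 0.003]
wrist_force: [-0.0, -0.2, -1.5]
finger_gap: 0.0128
```

```bash
python3 - <<'E'
from h import *
st();rel()
E
```

```text
20.05 [ 0.5473 -0.2307  0.2037] F [-0.  -0.2 -1.5] gap 0.0128 toolx [ 0.938 -0.035  0.344] toolz [ 0.343 -0.013 -0.939] q [ 0.25  0.6   0.22  2.03 -0.95  0.31 -0.31]
arc [ 0.5551 -0.2312  0.2478] bar in dipper rel arc [ 5.7  0.1 13.1] tilt 16.0
```

>>> play_rows(increments=[[0,0,0.7,0,0,0],[0,0,1.5,0,0,0],[0,0,1.5,0,0,0]])

```text
clock: 20.42
ee_pos: [0.5478, -0.2307, 0.2022]
eef_rot: [0.984, -0.018, 0.174, 0.003]
wrist_force: [-0.2, -0.1, -0.8]
finger_gap: 0.0127
```

```bash
python3 - <<'E'
from h import *
st();rel()
E
```

```text
20.43 [ 0.5478 -0.2307  0.2022] F [-0.2 -0.1 -0.8] gap 0.0127 toolx [ 0.938 -0.035  0.344] toolz [ 0.343 -0.013 -0.939] q [ 0.25  0.61  0.22  2.03 -0.95  0.31 -0.31]
arc [ 0.5556 -0.2312  0.2464] bar in dipper rel arc [ 5.6  0.1 14.6] tilt 16.0
```

>>> play_rows(increments=[[0,0,0.7,0,0,0],[0,0,1.2,0,0,0],[0,0,1.2,0,0,0]])

```text
clock: 20.8
ee_pos: [0.5483, -0.2308, 0.2013]
eef_rot: [0.984, -0.018, 0.175, 0.003]
wrist_force: [-0.3, 1.2, 0.0]
finger_gap: 0.0125
```

```bash
python3 - <<'E'
from h import *
F=[]
for i in range(8):
    robot.capture('top');F.append(robot.read_state()['wrist_force'])
print(np.mean(F,0),np.std(F,0));rel()
E
```

```text
[-0.67989632  0.61696339  1.06481677] [0.43756946 0.55348694 0.46673006]
arc [ 0.5561 -0.2313  0.2455] bar in dipper rel arc [ 5.4  0.  15.6] tilt 16.0
```

>>> play_rows(increments=[[0,0,0.7,0,0,0],[0,0,1.2,0,0,0],[0,0,1.2,0,0,0]])

```text
clock: 21.58
ee_pos: [0.5488, -0.231, 0.201]
eef_rot: [0.984, -0.019, 0.175, 0.003]
wrist_force: [-4.5, 1.0, 8.8]
finger_gap: 0.0128
```

```bash
python3 - <<'E'
from h import *
F=[]
for i in range(8):
    robot.capture('top');F.append(robot.read_state()['wrist_force'])
print(np.mean(F,0),np.std(F,0));rel()
E
```

```text
[-3.97324398  1.6253877   8.59484556] [0.33209392 0.64785725 0.28473486]
arc [ 0.5566 -0.2315  0.2452] bar in dipper rel arc [ 5.  0. 16.] tilt 16.1
```

>>> play_rows(increments=[[0,0,-0.5,0,0,0],[0,0,-1,0,0,0],[0,0,-1,0,0,0]])

```text
clock: 22.35
ee_pos: [0.5485, -0.2309, 0.2012]
eef_rot: [0.984, -0.018, 0.175, 0.003]
wrist_force: [-1.6, 0.6, 4.9]
finger_gap: 0.0129
```

>>> play_rows(increments=[[0,0,0,0,0,0],[0,0,0,0,0,0],[0,0,0,0,0,0],[0,0,0,0,0,0]], hand=19)

```text
clock: 22.85
ee_pos: [0.5482, -0.2308, 0.2009]
eef_rot: [0.984, -0.018, 0.174, 0.003]
wrist_force: [-0.5, -0.6, -0.3]
finger_gap: 0.0161
```

```bash
python3 - <<'E'
from h import *
st()
snap('scene','s9');snap('top','t9')
for t,x,y,w,h in (('s9',310,130,90,90),('t9',345,215,90,90)):
  crop(t,x,y,w,h,5,'z_'+t)
i=np.hstack([cv2.imread('pics/z_s9.png'),cv2.imread('pics/z_t9.png')]);cv2.imwrite('pics/z9.png',cv2.resize(i,(800,400)))
E
```

```text
22.85 [ 0.5482 -0.2308  0.2009] F [-0.5 -0.6 -0.3] gap 0.0161 toolx [ 0.938 -0.035  0.344] toolz [ 0.343 -0.013 -0.939] q [ 0.25  0.61  0.21  2.03 -0.95  0.3  -0.31]
```

View pics/z9.png

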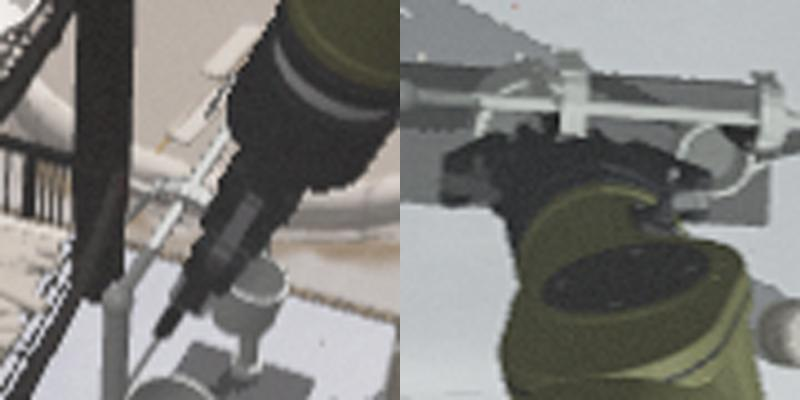

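>>> play_rows(increments=[[0,0,0,0,0,0],[0,0,0,0,0,0],[0,0,0,0,0,0],[0,0,0,0,0,0],[0,0,0,0,0,0],[0,0,0,0,0,0]], hand=50)

```text
clock: 23.7
ee_pos: [0.5483, -0.2308, 0.201]
eef_rot: [0.984, -0.018, 0.175, 0.003]
wrist_force: [0.1, -0.2, 0.3]
finger_gap: 0.0425
```

```bash
python3 - <<'E'
from h import *
st()
snap('scene','s9');snap('top','t9')
for t,x,y,w,h in (('s9',310,130,90,90),('t9',345,215,90,90)):
  crop(t,x,y,w,h,5,'z_'+t)
i=np.hstack([cv2.imread('pics/z_s9.png'),cv2.imread('pics/z_t9.png')]);cv2.imwrite('pics/z9.png',cv2.resize(i,(800,400)))
q=R.from_quat(robot.read_state()['eef_rot']);print(q.inv().apply([-60,0,0]),q.inv().apply([-120,0,60]))
E
```

```text
23.7 [ 0.5483 -0.2308  0.201 ] F [ 0.1 -0.2  0.3] gap 0.0425 toolx [ 0.938 -0.035  0.344] toolz [ 0.343 -0.013 -0.939] q [ 0.25  0.61  0.21  2.03 -0.95  0.3  -0.31]
[-56.30532129   2.25720528 -20.60620826] [-91.98957988   4.52169141 -97.55752918]
```

View pics/z9.png

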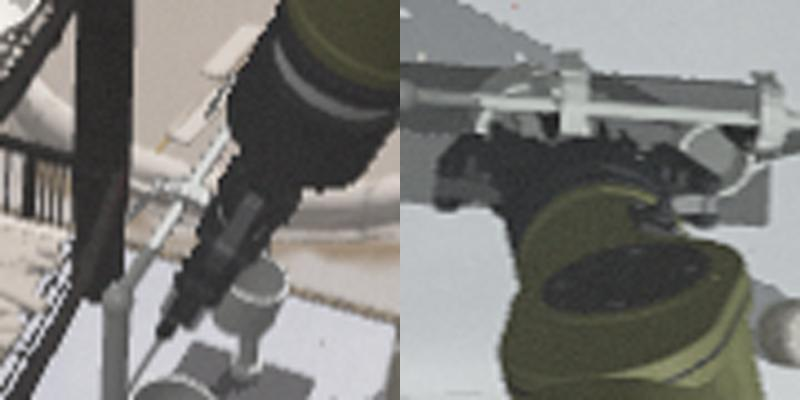

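>>> play_rows(increments=[[-5,0,-2,0,0,0],[-13,0,-5,0,0,0],[-22,1,-8,0,0,0],[-32,1,-12,0,0,0],[-44,2,-16,0,0,0],[-56,2,-21,0,0,0],[-70,3,-40,0,0,0],[-85,4,-65,0,0,0]])

```text
clock: 24.8
ee_pos: [0.4446, -0.2309, 0.2329]
eef_rot: [0.985, -0.019, 0.174, 0.003]
wrist_force: [-0.7, -0.2, -0.0]
finger_gap: 0.0425
```

```bash
python3 - <<'E'
from h import *
st()
snap('scene','s9');snap('top','t9')
for t,x,y,w,h in (('s9',310,130,90,90),('t9',345,215,90,90)):
  crop(t,x,y,w,h,5,'z_'+t)
i=np.hstack([cv2.imread('pics/z_s9.png'),cv2.imread('pics/z_t9.png')]);cv2.imwrite('pics/z9.png',cv2.resize(i,(800,400)))
E
```

```text
24.8 [ 0.4446 -0.2309  0.2329] F [-0.7 -0.2 -0. ] gap 0.0425 toolx [ 0.939 -0.036  0.343] toolz [ 0.343 -0.013 -0.939] q [ 0.44  0.45  0.07  2.23 -0.92  0.23 -0.23]
```

View pics/z9.png

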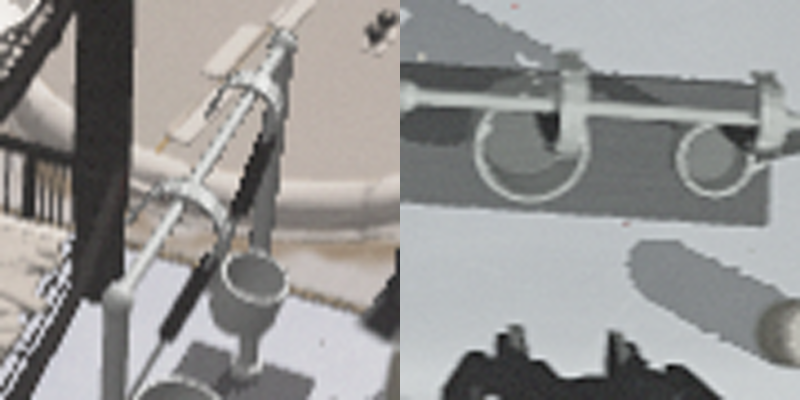

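Hanging on the bar between the posts; the robot is clear. I'll pull back a bit more and compare two pictures for stillness.

>>> play_rows(increments=[[-5,0,-15,0,0,0],[-10,0,-30,0,0,0],[-15,0,-45,0,0,0],[-15,0,-45,0,0,0],[-15,0,-45,0,0,0],[-15,0,-45,0,0,0],[-15,0,-45,0,0,0],[-15,0,-45,0,0,0]])

```text
clock: 25.9
ee_pos: [0.4165, -0.2298, 0.2697]
eef_rot: [0.985, -0.018, 0.174, 0.003]
wrist_force: [0.9, -0.3, 0.5]
finger_gap: 0.0427
```

```bash
python3 - <<'E'
from h import *
st()
a=snap('top','t10')['color'].astype(int);s0=snap('scene','s10')['color'].astype(int)
for i in range(6): robot.capture('top')
b=snap('top','t11')['color'].astype(int);s1=snap('scene','s11')['color'].astype(int)
r=lambda i:i[215:270,345:410]; print(np.abs(r(a)-r(b)).mean(),np.abs(r(a)-r(b)).max(), np.abs(r(load('t9')['color'].astype(int))-r(b)).mean())
q=lambda i:i[160:240,330:385];print(np.abs(q(s0)-q(s1)).mean(),np.abs(q(load('s9')['color'].astype(int))-q(s1)).mean())
crop('s11',210,130,200,270,2.2,'f1')
E
```

```text
25.9 [ 0.4165 -0.2298  0.2697] F [ 0.9 -0.3  0.5] gap 0.0427 toolx [ 0.939 -0.035  0.343] toolz [ 0.343 -0.013 -0.939] q [ 0.37  0.36  0.21  2.24 -0.82  0.34 -0.3 ]
2.5245687645687647 68 1.7823776223776224
2.953712121212121 3.066060606060606
```

View pics/f1.png

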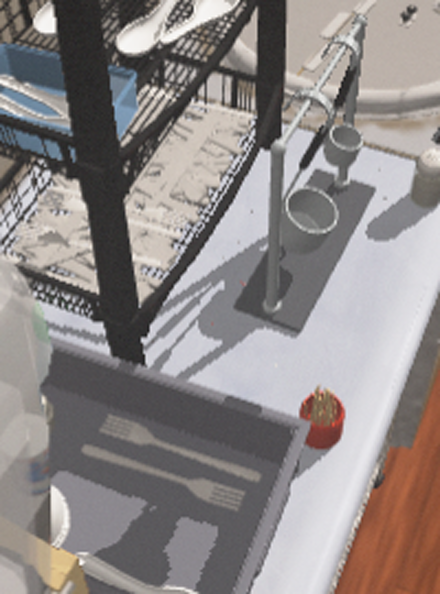

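View pics/t11.png

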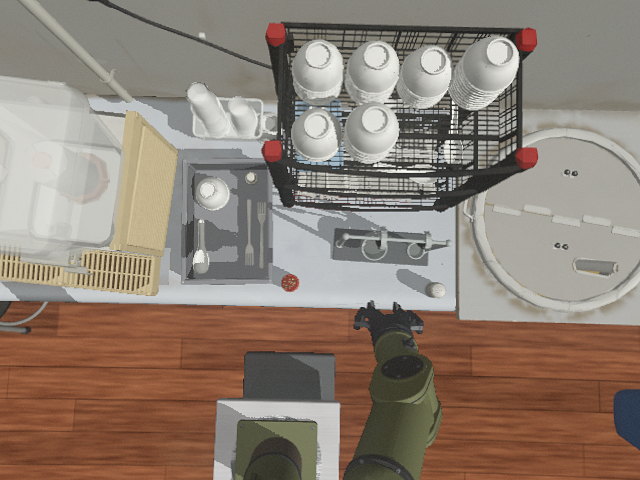

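>>> play_rows(increments=[[0,0,0,0,0,0],[0,0,0,0,0,0],[0,0,0,0,0,0],[0,0,0,0,0,0],[0,0,0,0,0,0],[0,0,0,0,0,0],[0,0,0,0,0,0],[0,0,0,0,0,0]])

```text
clock: 27.4
ee_pos: [0.4165, -0.2299, 0.2699]
eef_rot: [0.984, -0.018, 0.175, 0.003]
wrist_force: [0.7, -0.1, 0.7]
finger_gap: 0.043
```

>>> play_rows(increments=[[0,0,0,0,0,0],[0,0,0,0,0,0],[0,0,0,0,0,0],[0,0,0,0,0,0],[0,0,0,0,0,0],[0,0,0,0,0,0],[0,0,0,0,0,0],[0,0,0,0,0,0]])

```text
clock: 28.4
ee_pos: [0.4165, -0.2298, 0.2699]
eef_rot: [0.984, -0.018, 0.175, 0.003]
wrist_force: [0.6, -0.3, 0.4]
finger_gap: 0.0426
```

>>> play_rows(increments=[[0,0,0,0,0,0],[0,0,0,0,0,0],[0,0,0,0,0,0],[0,0,0,0,0,0],[0,0,0,0,0,0],[0,0,0,0,0,0],[0,0,0,0,0,0],[0,0,0,0,0,0]])

```text
clock: 29.4
ee_pos: [0.4165, -0.2298, 0.2699]
eef_rot: [0.984, -0.018, 0.175, 0.003]
wrist_force: [0.5, 1.0, 0.2]
finger_gap: 0.0425
```

```bash
cat > still.py <<'E'
from h import *
fs=[robot.capture('scene')['color'] for i in range(14)]
g=[cv2.cvtColor(f,cv2.COLOR_RGB2GRAY).astype(np.float32) for f in fs]
for nm,(y0,y1,x0,x1) in {'cup':(205,245,330,370),'ref pepper':(190,230,390,420)}.items():
    print(nm,[tuple(np.round(cv2.phaseCorrelate(g[0][y0:y1,x0:x1],k[y0:y1,x0:x1])[0],2)) for k in g[1:]])
E
python3 still.py
```

```text
cup [(np.float64(-0.05), np.float64(0.03)), (np.float64(-0.02), np.float64(0.03)), (np.float64(-0.04), np.float64(0.04)), (np.float64(-0.02), np.float64(0.02)), (np.float64(0.01), np.float64(0.03)), (np.float64(-0.02), np.float64(0.02)), (np.float64(-0.01), np.float64(0.03)), (np.float64(-0.01), np.float64(0.03)), (np.float64(-0.01), np.float64(0.04)), (np.float64(-0.03), np.float64(0.03)), (np.float64(-0.01), np.float64(0.04)), (np.float64(-0.04), np.float64(0.01)), (np.float64(-0.03), np.float64(0.01))]
ref pepper [(np.float64(0.08), np.float64(-0.01)), (np.float64(0.0), np.float64(-0.04)), (np.float64(0.02), np.float64(-0.08)), (np.float64(0.01), np.float64(-0.03)), (np.float64(0.02), np.float64(-0.07)), (np.float64(-0.02), np.float64(-0.01)), (np.float64(0.04), np.float64(-0.05)), (np.float64(-0.0), np.float64(-0.02)), (np.float64(-0.0), np.float64(-0.04)), (np.float64(0.03), np.float64(-0.08)), (np.float64(0.0), np.float64(-0.03)), (np.float64(0.02), np.float64(-0.09)), (np.float64(0.02), np.float64(-0.1))]
```

Over 0.7 s the cup shifts less than 0.1 px, no more than the fixed shaker used as reference. It hangs still, so I'm handing in.

```bash
python3 -c "
from station import robot
print(robot.sign_off())"
```

```text
the job is handed in; nothing more can be done
None
```

I pushed the fork off the cup with the shut fingers, and it dropped to the tub floor while the dipper stayed standing. I then took the dipper out by its sleeve, eased its hook on to the bar at its resting lean and let go. The job was handed in at about 30 s of the 64 s allowed.

**Last checks:**
- **Dipper:** it hangs within about 2 mm of the middle of the clear stretch, by my estimate. The cup's image moved less than 0.1 px over 0.7 s, no more than the shaker used as a fixed reference.
- **Everything else:** both forks, the bowls, the spoon and the spout are in the tub. The shaker and the toothpick jar look unmoved. The robot is clear of everything.

**What did not go cleanly:**
- **Contact with the bar:** on the first approach to the rail, the gripper or handle touched the bar with about 24 N at the wrist (read at the end of that move). I backed off and came in along the handle's line instead. The dipper did not slip in the grip.
- **Seating the hook:** it pressed on the bar with about 9 N at first. I backed it off to about 5 N before letting go.
- **Early stillness check:** a picture comparison about 2 s after letting go differed more than I wanted, so I waited three more seconds. The cup was still in the check after that.

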